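Clear the too-tall spray cans off the pull-out tray and push it home

ROBOT

A 6-joint arm with a two-finger parallel gripper is mounted at the origin on a cart in front of the work surface, level with it; the furniture and walls round the work are solid. World frame = base frame: x ahead of the robot, y to its left, z up, the work surface at z = 0. Lengths are in m, angles in rad, forces in N, time in s.
With the tool pointing down it reaches from about 0.35 to 0.95 m from the base axis. Payload 17.4 kg.
Tool frame: the origin (TCP) lies at the very end of the fingers, on their centre line; the grasp point (between the pads) lies grasp_offset behind it (grasp_offset is the distance from the TCP to the grasp point, in m); z points along the fingers, y is the line along which they close (so a half turn about z gives the same grasp; the last joint's range is limited). The gripper opens to 93 mm and grips with 3 to 60 N. Pads are 15 mm wide; open, the fingers measure 128 mm over their backs; the gripper's body (75 mm by 188 mm) begins 65 mm behind the grasp point.
Start: joints at [-1.251, 0.116, 1.442, -0, 1.584, -0.038], TCP at [0.236, -0.632, 0.185] pointing down, gripper open.
Joint ranges: [-2.83, 2.83], [-0.83, 2.19], [0.07, 2.5], [-1.14, 4.28], [0.01, 3], [-2.97, 2.97]. Speed limits (rad/s): [1.89, 1.89, 2.22, 3.14, 3.14, 3.14].

INTERFACE

Orientations are given as a unit quaternion [w, x, y, z].
In Python, from station import get_state, read_camera, close_job, grasp_offset gives the robot as it stands. The module is installed in compiled form; this text tells all that it offers.
- The arm moves only by the tool jog_arm, never from a script. Its arguments are lists of equal length, an entry for each row: "offset": the shift along the tool's x, y, z in mm, a list of three; "turn": the turn, a rotation vector about the tool's x, y, z in rad, a list of three; "jaw": the closure, from -1 (fully open) to 1 (shut). In form: {"offset": [[tx, ty, tz], ...], "turn": [[wx, wy, wz], ...], "jaw": [jaw, ...]}. A call has 1 to 5 rows; each row shifts and turns the commanded pose from where the row before left it, along the tool's axes as they then stand; what a row does not reach is not made up. A row lasts 1/12 s, in which the tool goes at most 41.7 mm and 7.16 degrees, less where a joint would pass 70% of its speed; a pose out of reach is approached as far as the arm can. A call is refused whole if a number of a shift passes 41.7 or a number of a turn 0.125, either way. A call with a gripper value outside its range is refused whole. The fingers move at their own pace and stop on an object; "grip_force" is the grip in N (left out, the last holds). Time passes only in rows, so rows that do not move let the fingers close. It gives the time, the measured TCP pose, the force, the opening and the grip force at its end, in the units of the state.
- get_state(): the state, without advancing time (a new reading comes with each control period).
- read_camera(name): name is "side" or "top"; returns a dict with "img" (420x560x3 uint8, blue, green, red), "fx", "fy", "cx", "cy" (pixels), "origin" and "attitude" of the camera in the world. Camera axes: x right, y down, z forward; pixel columns grow to the right and rows downward; lengths in m; the calibration is good to about 2 mm. A picture is of the moment at which its call begins. There is no depth.
- close_job(): hands the job in; it is judged then, once.
The state is a dict: "t": time; "joints": joint angles; "qvel": joint speeds; "effort": joint torques, N m; "tcp_pos": TCP position; "ee_rot": TCP orientation; "force": force on the tool from outside, world axes, zero at the start; "ft_torque": the same for the moment, N m; "opening": finger opening in m; "grasp_force": force on a finger pad.
Only numpy, scipy, OpenCV 4.12 (cv2) and the standard library are available. Lean on these libraries where they do the work, as an engineer would, in place of code of your own. Each camera call takes 0.05 s, during which the arm holds its last target. There are 200 camera calls.

TASK

The pull-out tray of the small blue oil cabinet will not go in, because the two tall spray cans on it are too high for the opening. Lift both cans off the tray and stand them upright on free bench top, then push the tray fully home with the oil bottle and the grease tub still standing on it. Do not tip anything over, and leave the other things on the bench where they are.

Things in the scene. Friction and masses are not known exactly. Their poses are not given: they have to be found in the camera images.
- oil_cabinet: small blue steel cabinet fixed to the bench, 178 wide, 222 deep, 190 high, open at the front; a tape roll and a brush are fixed on its top, over the rear half (up to 22 mm more). Origin: at bench height, in the middle of the plane of its front opening; its x axis points into the cabinet (the way the tray goes in), y across it, z up. The lower edge of the header over the opening is 160 mm above the bench, the header reaches up to the top
- tray (a joint): how far the dark pull-out tray stands out of the cabinet, in m: 0 fully home, at most 0.19. It slides straight along the cabinet's x axis on plain runners, about 3 N of drag, no spring or catch. Its floor is 16 mm above the bench; inside it is 158 wide and 196 long, side walls reach 40 mm above the bench, the round front retaining rail 66 mm. With the tray out by q, the rail lies at cabinet x = 0.003 - q
- tray_handle (a point): centre of the tray's steel bow handle: a 10 mm round bar, straight for 72 mm across the tray (along the cabinet's y), 30 mm above the bench and 36 mm in front of the tray's front; moves with the tray
- can_a_mid (a point): tall red spray can standing upright on the tray at the start, a plain cylinder 59 mm across and 184 mm high with a small nozzle on top (198 mm in all), about 0.15 to 0.33 kg; this point is its centre, 99 mm above its foot; z is its long axis. The two cans look alike
- can_b_mid (a point): tall red spray can standing upright on the tray at the start, a plain cylinder 59 mm across and 184 mm high with a small nozzle on top (198 mm in all), about 0.15 to 0.33 kg; this point is its centre, 99 mm above its foot; z is its long axis. The two cans look alike
- oil_bottle_mid (a point): green oil bottle with a red spout standing on the tray, 42 mm across, 123 high (body 84, the rest is a thin spout); this point is its centre, half-way up; z is its long axis; low enough to go under the header; stays on the tray
- grease_tub_mid (a point): blue grease tub with a lid standing on the tray, 72 mm across, 62 high; this point is its centre; z is up; stays on the tray
- patch_tin: bystander: flat red tin on the bench, 57 x 92 x 20 (its x, y, z); origin in the centre of its underside
- hex_key_set: bystander: red folding hex key set on the bench, 30 x 90 x 22; origin in the centre of its underside
- bell: bystander: silver bell on the bench, 53 x 66 x 31; origin in the centre of its underside
- pedal: bystander: black pedal on the bench, 84 x 118 x 22; origin in the centre of its underside
- tyre_lever: bystander: yellow tyre lever near the right end of the bench, 17 x 116 x 13; origin in the centre of its underside. Fixed furniture to keep clear of: a blue bench vice (body x 0.55 to 0.72, y -0.26 to -0.10, its screw and hanging T bar in front of it from x 0.52, y -0.22 to -0.14, all up to 0.135 high); the bench top runs from x 0.33 to beyond reach and as far as y -0.42 on the right, where a tall filing cabinet stands beyond it (y below -0.44, x from 0.38)
Not all that is in view belongs to the job. What is shaped like the part that bears oil_bottle_mid but purple is not meant.

How it is judged:
On the way, in this order (a step that is already met when the one before it is completed fails the run):
1. both spray cans stand upright on the bench top (height (world z) of can_a_mid between 0.09 and 0.107 m and angle between each of can_a_mid, can_b_mid's own z axis and vertical below 0.1 rad and height (world z) of can_b_mid between 0.09 and 0.107 m), for 0.2 s.
2. the tray is fully home (value of joint tray below 0.007 m), for 0.2 s.
At the end, for the whole second after the job is handed in: Both spray cans stand upright (within 0.1 rad) on the bench top itself, the tray is at rest within 7 mm of fully home, and the oil bottle and the grease tub stand upright (within 0.15 rad) on it inside the cabinet (all of step 1 and value of joint tray below 0.007 m and velocity of joint tray between -0.01 and 0.01 m/s and x of oil_bottle_mid in the frame of oil_cabinet between 0 and 0.2 m and y of oil_bottle_mid in the frame of oil_cabinet between -0.085 and 0.085 m and angle between each of oil_bottle_mid, grease_tub_mid's own z axis and vertical below 0.15 rad and x of grease_tub_mid in the frame of oil_cabinet between 0 and 0.2 m and y of grease_tub_mid in the frame of oil_cabinet between -0.085 and 0.085 m); the robot touches nothing.
It fails at once if a spray can, the oil bottle or the grease tub is tipped over (angle between any of can_a_mid, can_b_mid, oil_bottle_mid, grease_tub_mid's own z axis and vertical above 0.6 rad).
It fails at once if one of the other things on the bench is moved by more than 30 mm (distance of any of patch_tin, hex_key_set, bell, pedal, tyre_lever from where it was at the start of the episode above 0.03 m).
It also fails if it takes over 67 s, if anything falls off the work surface, if the arm or the gripper's body presses on something with over 40 N, if the wrist force passes 120 N, or if a joint passes its speed limit or range.

## Working session

There is one attempt and no reset: what is moved stays moved. The work goes in short steps, Python scripts to look and compute and a tool call to move; the robot and the scene stay as the last step left them, time stands still between calls to the robot, and variables do not carry over. Pictures are saved under pics/ and viewed, at most 10 in all, crops included, and the job is handed in when it is done.

Besides the shell and the picture viewer there is one more tool, called by a JSON object that holds its "api" and its "payload", one argument or row to a line. jog_arm: Moves the arm, as the interface text tells. Its arguments: {"type":"object","properties":{"offset":{"type":"array","items":{"type":"array","items":{"type":"number"}}},"turn":{"type":"array","items":{"type":"array","items":{"type":"number"}}},"jaw":{"type":"array","items":{"type":"number"}},"grip_force":{"type":"number"}},"required":["offset","turn","jaw"]}

```bash
mkdir -p pics; cat > h.py <<'E'
import numpy as np, cv2
from scipy.spatial.transform import Rotation as R
from station import *
def rot(c):
    a=np.array(c["attitude"],float)
    return a if a.shape==(3,3) else R.from_quat([a[1],a[2],a[3],a[0]]).as_matrix()
def snap(n,f):
    c=read_camera(n); cv2.imwrite("pics/"+f,c["img"]); np.save(n+".npy",{k:c[k] for k in c},allow_pickle=True); return c
def load(n): return np.load(n+".npy",allow_pickle=True).item()
def px2w(c,u,v,z):
    d=rot(c)@np.array([(u-c["cx"])/c["fx"],(v-c["cy"])/c["fy"],1]); o=np.array(c["origin"]); return o+d*(z-o[2])/d[2]
def w2px(c,p):
    q=rot(c).T@(np.array(p)-np.array(c["origin"])); return np.array([c["cx"]+c["fx"]*q[0]/q[2],c["cy"]+c["fy"]*q[1]/q[2]])
E
python3 - <<'E'
from h import *
for n in("side","top"):
    c=snap(n,n+"0.png"); print(n,c["origin"],c["attitude"],c["fx"],c["cx"],c["cy"])
print(grasp_offset,get_state())
E
```

```text
side [-0.17692965  0.3473599   0.8841865 ] [ 0.18731201 -0.43275492  0.81308195 -0.34137241] 491.64486702966474 276.3271319825776 206.659628953686
top [ 0.33251882 -0.12075849  1.1859294 ] [ 0.07163122 -0.69878531  0.70996406 -0.05019049] 535.8204708117094 277.89688096489164 199.6981169279726
0.0188 {'t': 0.1, 'joints': array([-1.25081978e+00,  1.16425215e-01,  1.44220215e+00,  1.61874811e-05,
        1.58402183e+00, -3.77830237e-02]), 'qvel': array([ 0.00079844, -0.00107225, -0.00188871,  0.00063858, -0.00040924,
        0.00136915]), 'effort': array([ 1.72440665e-03, -7.22895670e+01, -6.23866510e+01,  7.82290567e-02,
        2.28268752e-02, -1.08775569e-04]), 'tcp_pos': array([ 0.23630486, -0.63204216,  0.18468538]), 'ee_rot': array([-5.24157277e-04,  9.84043471e-01,  1.77927421e-01, -6.62772979e-05]), 'force': array([-0.39130461,  0.2533342 ,  0.6930794 ]), 'ft_torque': array([-0.01364444,  0.04287816,  0.00896386]), 'grasp_force': 0.0, 'opening': 0.09282937177813695}
```

View pics/side0.png

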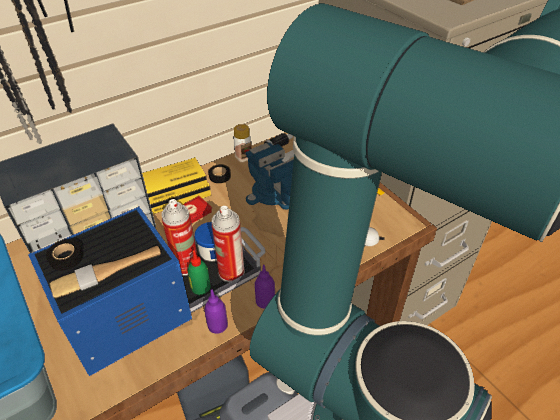

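View pics/top0.png

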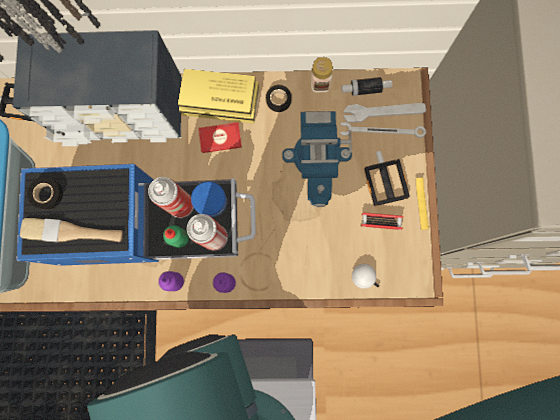

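The top view shows the cabinet's opening facing right (-y), with the tray out. The cans have nozzles near (158,184) and (204,220), the tub lid is at (209,197) and the green bottle at (175,236). Purple decoy bottles are on the bench at (171,281) and (224,282). Next I'll take close crops.

```bash
python3 - <<'E'
from h import *
t=load("top")["img"][155:305,125:275]; s=load("side")["img"][180:350,130:300]
a=cv2.resize(t,(600,600),interpolation=cv2.INTER_CUBIC); cv2.imwrite("pics/tc.png",a)
cv2.imwrite("pics/sc.png",cv2.resize(s,(595,595),interpolation=cv2.INTER_CUBIC))
E
```

```text
(no output)
```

View pics/tc.png

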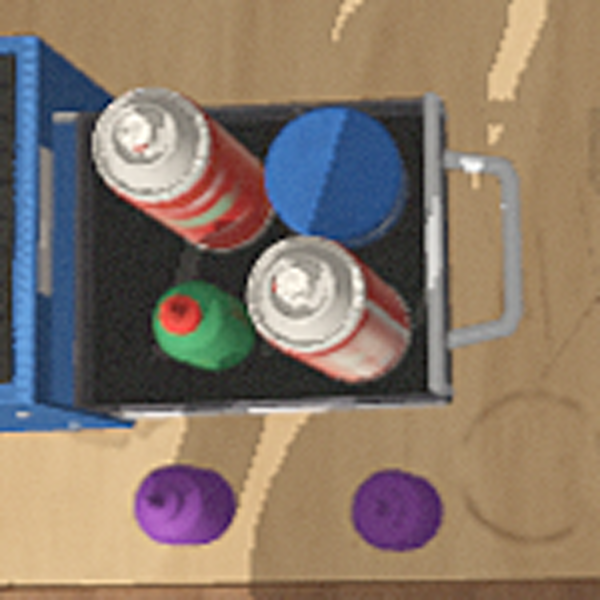

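View pics/sc.png

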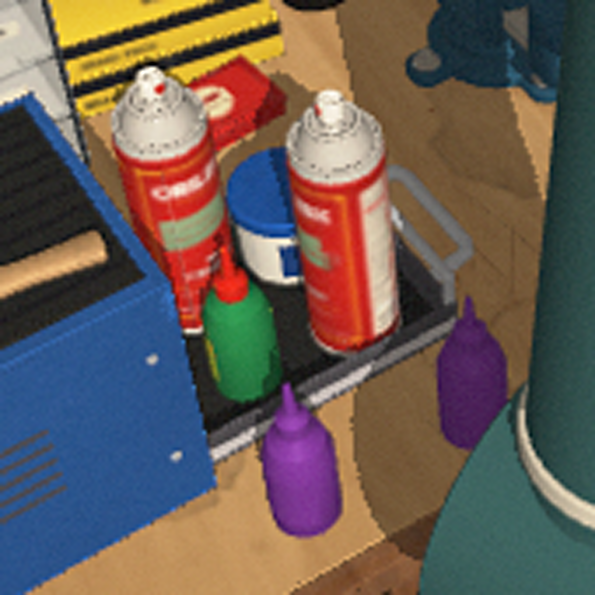

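```bash
python3 - <<'E'
from h import *
t=load("top"); s=load("side")
T=lambda u,v,z: px2w(t,125+u/4,155+v/4,z)
S=lambda u,v,z: px2w(s,130+u/3.5,180+v/3.5,z)
def p(n,x): print(n,np.round(x,4))
p("A noz top",T(138,130,.214));p("A noz side",S(150,72,.214))
p("A shoulder",T(152,143,.2))
p("B noz",T(300,280,.214));p("B noz side",S(330,95,.214));p("B sh",T(307,293,.2))
p("tub",T(335,170,.078));p("tub side",S(270,193,.078))
p("bot tip",T(178,312,.139));p("bot tip side",S(220,250,.139))
p("handle",T(512,250,.03)); p("h1",T(512,165,.03));p("h2",T(512,335,.03))
p("rail1",T(433,95,.066));p("rail2",T(440,400,.066))
p("cabtop1",px2w(t,134,164,.19));p("cabtop2",px2w(t,139,258,.19));p("cab back",px2w(t,22,170,.19))
p("purp1",T(180,500,.12));p("purp2",T(398,508,.12))
for n,u,v in(("key",383,220),("bell",365,276),("pedal",387,182),("lever",422,202),("tin",220,138),("tape",279,97),("edge",430,300),("vice",319,205)): p(n,px2w(t,u,v,.02))
p("free",px2w(t,260,270,0))
E
```

```text
A noz top [0.5293 0.128  0.214 ]
A noz side [0.5305 0.1296 0.214 ]
A shoulder [0.5258 0.1248 0.2   ]
B noz [0.4577 0.0514 0.214 ]
B noz side [0.4565 0.0543 0.214 ]
B sh [0.4533 0.0505 0.2   ]
tub [0.5333 0.0576 0.078 ]
tub side [0.5284 0.0703 0.078 ]
bot tip [0.4525 0.125  0.139 ]
bot tip side [0.452  0.1356 0.139 ]
handle [ 0.4959 -0.0321  0.03  ]
h1 [ 0.543  -0.0323  0.03  ]
h2 [ 0.4494 -0.0318  0.03  ]
rail1 [0.5753 0.0072 0.066 ]
rail2 [0.4123 0.0033 0.066 ]
cabtop1 [0.5813 0.1848 0.19  ]
cabtop2 [0.4007 0.1694 0.19  ]
cab back [0.5739 0.4032 0.19  ]
purp1 [0.3611 0.1264 0.12  ]
purp2 [0.3556 0.0181 0.12  ]
key [ 0.4868 -0.3154  0.02  ]
bell [ 0.3664 -0.2714  0.02  ]
pedal [ 0.5712 -0.3281  0.02  ]
lever [ 0.525  -0.4021  0.02  ]
tin [0.6802 0.0426 0.02  ]
tape [ 0.7742 -0.0923  0.02  ]
edge [ 0.314  -0.4065  0.02  ]
vice [ 0.5225 -0.1769  0.02  ]
free [ 0.3833 -0.0446  0.    ]
```

Top and side triangulations agree. Can A is at about (0.530, 0.129), can B at (0.457, 0.053), the tub at (0.533, 0.06) and the bottle at (0.453, 0.13). The cabinet front is at y≈0.177 and the handle at (0.496, -0.032).

What could be mistaken for what:
- **Bottle:** green at top-view (175,236). The purple ones at (171,281) and (224,282) are not meant.
- **Cans:** only two, at (158,184) and (204,220).

The crops confirm both choices.

Plan: take each can from above with the fingers closing along world x. B goes to (0.44, -0.235) and A to (0.40, -0.165).

{"api": "jog_arm", "payload": {
  "offset": [
    [10, -23, -11.5],
    [10, -23, -11.5],
    [10, -23, -11.5],
    [10, -23, -11.5],
    [10, -23, -11.5]
  ],
  "turn": [
    [0, 0, 0],
    [0, 0, 0],
    [0, 0, 0],
    [0, 0, 0],
    [0, 0, 0]
  ],
  "jaw": [-1, -1, -1, -1, -1],
  "grip_force": 25
}}

```text
t: 0.52
tcp_pos: [0.2428, -0.5057, 0.2429]
ee_rot: [-0.0, 0.984, 0.178, -0.0]
force: [-0.2, -0.6, 0.0]
opening: 0.0929
grasp_force: 0.0
```

{"api": "jog_arm", "payload": {
  "offset": [
    [10, -23, -11.5],
    [10, -23, -11.5],
    [10, -23, -11.5],
    [10, -23, -11.5],
    [10, -23, -11.5]
  ],
  "turn": [
    [0, 0, 0],
    [0, 0, 0],
    [0, 0, 0],
    [0, 0, 0],
    [0, 0, 0]
  ],
  "jaw": [-1, -1, -1, -1, -1]
}}

```text
t: 0.93
tcp_pos: [0.2493, -0.3805, 0.3006]
ee_rot: [-0.0, 0.984, 0.178, -0.0]
force: [0.0, -0.5, -0.2]
opening: 0.0932
grasp_force: 0.0
```

{"api": "jog_arm", "payload": {
  "offset": [
    [0, 0, 0],
    [0, 0, 0],
    [0, 0, 0],
    [0, 0, 0],
    [0, 0, 0]
  ],
  "turn": [
    [0, 0, -0.081],
    [0, 0, -0.081],
    [0, 0, -0.081],
    [0, 0, -0.081],
    [0, 0, -0.081]
  ],
  "jaw": [-1, -1, -1, -1, -1]
}}

```text
t: 1.35
tcp_pos: [0.2495, -0.3817, 0.3001]
ee_rot: [-0.0, 0.927, 0.374, -0.0]
force: [0.6, 0.2, 0.3]
opening: 0.0929
grasp_force: 0.0
```

{"api": "jog_arm", "payload": {
  "offset": [
    [0, 0, 0],
    [0, 0, 0],
    [0, 0, 0],
    [0, 0, 0],
    [0, 0, 0]
  ],
  "turn": [
    [0, 0, -0.081],
    [0, 0, -0.081],
    [0, 0, -0.081],
    [0, 0, -0.081],
    [0, 0, -0.081]
  ],
  "jaw": [-1, -1, -1, -1, -1]
}}

```text
t: 1.77
tcp_pos: [0.2495, -0.3817, 0.3001]
ee_rot: [-0.0, 0.833, 0.553, 0.0]
force: [-0.3, -0.7, 0.7]
opening: 0.0929
grasp_force: 0.0
```

{"api": "jog_arm", "payload": {
  "offset": [
    [0, 0, 0],
    [0, 0, 0],
    [0, 0, 0],
    [0, 0, 0],
    [0, 0, 0]
  ],
  "turn": [
    [0, 0, -0.081],
    [0, 0, -0.081],
    [0, 0, -0.081],
    [0, 0, -0.081],
    [0, 0, -0.081]
  ],
  "jaw": [-1, -1, -1, -1, -1]
}}

```text
t: 2.18
tcp_pos: [0.2495, -0.3817, 0.3001]
ee_rot: [-0.0, 0.705, 0.709, 0.0]
force: [0.4, -0.2, -0.0]
opening: 0.0929
grasp_force: 0.0
```

{"api": "jog_arm", "payload": {
  "offset": [
    [29, 13.8, 0],
    [29, 13.8, 0],
    [29, 13.8, 0],
    [29, 13.8, 0],
    [29, 13.8, 0]
  ],
  "turn": [
    [0, 0, 0.005],
    [0, 0, 0],
    [0, 0, 0],
    [0, 0, 0],
    [0, 0, 0]
  ],
  "jaw": [-1, -1, -1, -1, -1]
}}

```text
t: 2.6
tcp_pos: [0.3189, -0.2355, 0.3002]
ee_rot: [-0.0, 0.708, 0.706, 0.0]
force: [0.9, -0.4, 0.5]
opening: 0.0934
grasp_force: 0.0
```

{"api": "jog_arm", "payload": {
  "offset": [
    [29, 13.8, 0],
    [29, 13.8, 0],
    [29, 13.8, 0],
    [29, 13.8, 0],
    [29, 13.8, 0]
  ],
  "turn": [
    [0, 0, 0],
    [0, 0, 0],
    [0, 0, 0],
    [0, 0, 0],
    [0, 0, 0]
  ],
  "jaw": [-1, -1, -1, -1, -1]
}}

```text
t: 3.02
tcp_pos: [0.3884, -0.0905, 0.3003]
ee_rot: [0.0, 0.708, 0.706, 0.0]
force: [1.1, -1.3, 0.1]
opening: 0.0932
grasp_force: 0.0
```

{"api": "jog_arm", "payload": {
  "offset": [
    [29, 13.8, 0],
    [29, 13.8, 0],
    [29, 13.8, 0],
    [29, 13.8, 0],
    [29, 13.8, 0]
  ],
  "turn": [
    [0, 0, 0],
    [0, 0, 0],
    [0, 0, 0],
    [0, 0, 0],
    [0, 0, 0]
  ],
  "jaw": [-1, -1, -1, -1, -1]
}}

```text
t: 3.43
tcp_pos: [0.4579, 0.0544, 0.3002]
ee_rot: [0.0, 0.708, 0.706, 0.0]
force: [0.1, -1.0, -0.2]
opening: 0.0932
grasp_force: 0.0
```

{"api": "jog_arm", "payload": {
  "offset": [
    [0, 0, 10],
    [0, 0, 20],
    [0, 0, 20],
    [0, 0, 10],
    [0, 0, 0]
  ],
  "turn": [
    [0, 0, 0],
    [0, 0, 0],
    [0, 0, 0],
    [0, 0, 0],
    [0, 0, 0]
  ],
  "jaw": [-1, -1, -1, -1, -1]
}}

```text
t: 3.85
tcp_pos: [0.4568, 0.0524, 0.238]
ee_rot: [-0.001, 0.708, 0.706, -0.001]
force: [-0.9, 0.1, -0.5]
opening: 0.0934
grasp_force: 0.0
```

```bash
python3 - <<'E'
from h import *
t=snap("top","t1.png"); s=snap("side","s1.png")
a=cv2.resize(t["img"][130:310,100:300],(440,396)); b=cv2.resize(s["img"][100:340,120:320],(330,396))
cv2.imwrite("pics/m1.png",np.hstack([a,b]))
print(get_state()["tcp_pos"])
E
```

```text
[0.45758783 0.05236587 0.24093861]
```

View pics/m1.png

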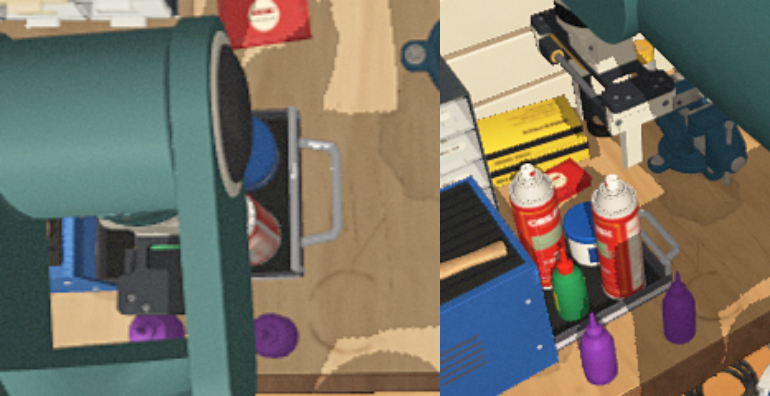

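```bash
python3 - <<'E'
from h import *
t=load("top"); s=load("side")
for n,p in(("f+",(.457+.055,.0525,.241)),("f-",(.457-.055,.0525,.241)),("noz",(.457,.053,.214)),("body-",(.457-.094,.0525,.325)),("body+",(.457+.094,.0525,.325))):
    u=w2px(t,p);v=w2px(s,p); print(n,"top crop",(u-[100,130])*2.2,"side crop",(v-[120,100])*1.65+[440,0])
E
```

```text
f+ top crop [213.64995799 139.09310278] side crop [588.83741299 133.58807317]
f- top crop [211.90164742 273.62702489] side crop [635.30074735 186.89595215]
noz top crop [218.03763299 209.83657823] side crop [612.79044089 176.11086112]
body- top crop [190.25855339 319.16568314] side crop [649.54160957 151.01507452]
body+ top crop [194.28711204  67.95130422] side crop [565.46655172  60.80654097]
```

```bash
python3 - <<'E'
from h import *
s=load("side"); cv2.imwrite("pics/m2.png",cv2.resize(s["img"][100:230,170:300],(585,585),interpolation=cv2.INTER_CUBIC))
for p in [(.512,.0525,.241),(.402,.0525,.241)]: print((w2px(s,p)-[170,100])*4.5)
E
```

```text
[180.92021725 364.33110864]
[307.63840185 509.71623314]
```

View pics/m2.png

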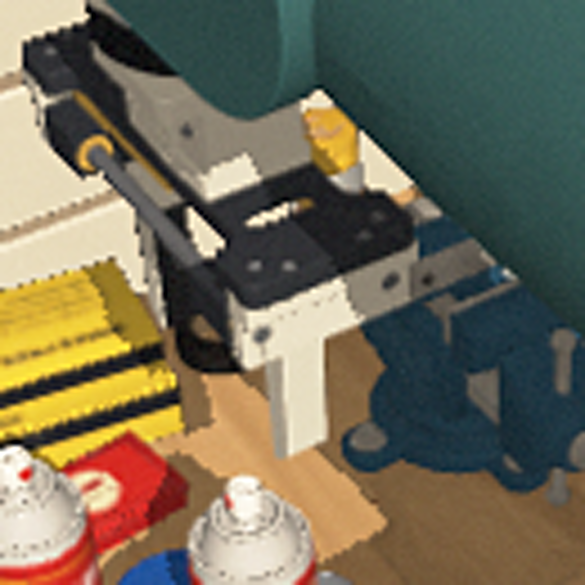

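```bash
python3 - <<'E'
from h import *
s=load("side")
for z in(.24,.25,.26,.27,.28): print(z,(w2px(s,(.402,.0525,z))-[170,100])*4.5,(w2px(s,(.512,.0525,z))-[170,100])*4.5, px2w(s,170+300/4.5,100+452/4.5,z))
c=snap("side","s2.png"); print(abs(c["img"].astype(int)-s["img"]).mean(), get_state()["tcp_pos"],get_state()["t"])
cv2.imwrite("pics/m3.png",cv2.resize(c["img"][100:230,170:300],(585,585),interpolation=cv2.INTER_CUBIC))
E
```

```text
0.24 [307.79106703 511.43324168] [181.15284671 366.03581215] [0.43460505 0.03707767 0.24      ]
0.25 [306.25383868 494.14420291] [178.81153106 348.8787032 ] [0.42511192 0.04189432 0.25      ]
0.26 [304.69276047 476.58692731] [176.436377  331.4736272] [0.41561879 0.04671097 0.26      ]
0.27 [303.10727301 458.7551236 ] [174.02664561 313.81516932] [0.40612566 0.05152762 0.27      ]
0.28 [301.49679929 440.64230218] [171.5815763  295.89775591] [0.39663252 0.05634428 0.28      ]
2.524342403628118 [0.45784524 0.05240635 0.24146593] 4.0
```

View pics/m3.png

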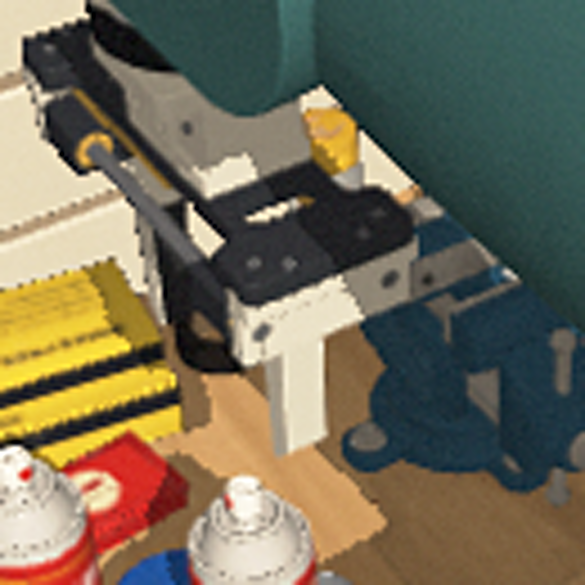

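The fingers are centred over can B in x and y, with the nozzle at crop (245,490). The visible fingertips look 20–30 mm shorter than the stated TCP. That doesn't matter for grasping at this height, so I'm descending and closing.

{"api": "jog_arm", "payload": {
  "offset": [
    [0, 0, 12],
    [0, 0, 16],
    [0, 0, 16],
    [0, 0, 16],
    [0, 0, 12]
  ],
  "turn": [
    [0, 0, 0],
    [0, 0, 0],
    [0, 0, 0],
    [0, 0, 0],
    [0, 0, 0]
  ],
  "jaw": [-1, -1, -1, -1, -1]
}}

```text
t: 4.42
tcp_pos: [0.4575, 0.0525, 0.167]
ee_rot: [-0.0, 0.708, 0.706, -0.0]
force: [-0.2, 0.4, -0.7]
opening: 0.0932
grasp_force: 0.0
```

{"api": "jog_arm", "payload": {
  "offset": [
    [0, 0, 10],
    [0, 0, 9],
    [0, 0, 6],
    [0, 0, 3],
    [0, 0, 0]
  ],
  "turn": [
    [0, 0, 0],
    [0, 0, 0],
    [0, 0, 0],
    [0, 0, 0],
    [0, 0, 0]
  ],
  "jaw": [-1, -1, -1, -1, -1]
}}

```text
t: 4.83
tcp_pos: [0.4576, 0.0526, 0.14]
ee_rot: [-0.0, 0.708, 0.706, -0.0]
force: [-0.4, -0.4, -0.6]
opening: 0.0931
grasp_force: 0.0
```

{"api": "jog_arm", "payload": {
  "offset": [
    [0, 0, 0],
    [0, 0, 0],
    [0, 0, 0],
    [0, 0, 0],
    [0, 0, 0]
  ],
  "turn": [
    [0, 0, 0],
    [0, 0, 0],
    [0, 0, 0],
    [0, 0, 0],
    [0, 0, 0]
  ],
  "jaw": [-0.5, -0.2, 0.1, 0.4, 0.5]
}}

```text
t: 5.25
tcp_pos: [0.4577, 0.0527, 0.1406]
ee_rot: [0.0, 0.708, 0.706, 0.0]
force: [0.1, 0.3, -0.1]
opening: 0.0644
grasp_force: 0.0
```

{"api": "jog_arm", "payload": {
  "offset": [
    [0, 0, 0],
    [0, 0, 0],
    [0, 0, 0],
    [0, 0, 0],
    [0, 0, 0]
  ],
  "turn": [
    [0, 0, 0],
    [0, 0, 0],
    [0, 0, 0],
    [0, 0, 0],
    [0, 0, 0]
  ],
  "jaw": [0.8, 1, 1, 1, 1]
}}

```text
t: 5.67
tcp_pos: [0.4576, 0.0526, 0.1403]
ee_rot: [-0.0, 0.708, 0.706, -0.0]
force: [-0.8, -0.3, -1.1]
opening: 0.0507
grasp_force: 23.1
```

The opening stopped at 50.7 mm where I expected 59, so I'm checking the grasp.

```bash
python3 - <<'E'
from h import *
c=snap("side","s3.png")
cv2.imwrite("pics/m4.png",cv2.resize(c["img"][140:290,150:300],(600,600),interpolation=cv2.INTER_CUBIC))
for p in [(.457-.025,.0525,.14),(.457+.025,.0525,.14),(.457,.053,.214),(.457,.053,.016)]: print((w2px(c,p)-[150,140])*4)
E
```

```text
[335.92805293 399.25572611]
[287.84322788 340.40819231]
[298.8859173  266.93542089]
[327.98331804 520.56253143]
```

View pics/m4.png

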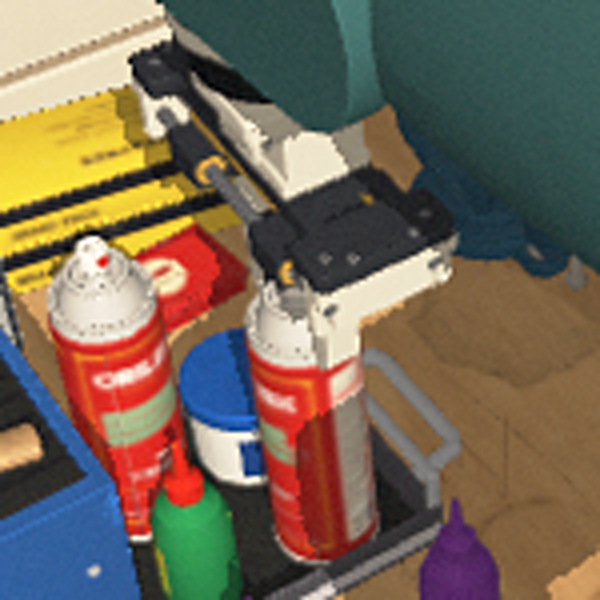

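```bash
python3 - <<'E'
from h import *
s=load("side")
f=lambda p:np.round((w2px(s,p)-[170,100])*4.5)
for z in(.241,.255,.265,.275):
  for dy in (0,):
    print(z,[f((.4577+dx,.0524+y,z)) for dx in(-.0640,-.0465) for y in(-.0075,.0075)], 'f+',[f((.4577+dx,.0524+y,z)) for dx in(.0465,.064) for y in (-.0075,.0075)])
print("dx,dy 10mm",f((.41,.0524,.241))-f((.4,.0524,.241)),f((.4,.0624,.241))-f((.4,.0524,.241)))
E
```

```text
0.241 [array([334., 514.]), array([302., 529.]), array([312., 490.]), array([281., 504.])] f+ [array([205., 368.]), array([174., 380.]), array([186., 346.]), array([156., 359.])]
0.255 [array([332., 490.]), array([300., 504.]), array([310., 465.]), array([278., 480.])] f+ [array([201., 343.]), array([171., 356.]), array([182., 322.]), array([152., 335.])]
0.265 [array([331., 472.]), array([298., 487.]), array([309., 448.]), array([277., 462.])] f+ [array([199., 326.]), array([169., 339.]), array([180., 305.]), array([150., 317.])]
0.275 [array([329., 454.]), array([297., 469.]), array([307., 430.]), array([275., 444.])] f+ [array([197., 308.]), array([166., 321.]), array([178., 287.]), array([147., 299.])]
dx,dy 10mm [-12. -14.] [-21.  10.]
```

The fingertips end just at the white shoulder, so the pads only hold the narrowing dome. The real tips sit about 30 mm higher than the reported TCP. I'll open, go lower carefully with a force check, and grip again.

{"api": "jog_arm", "payload": {
  "offset": [
    [0, 0, 0],
    [0, 0, 0],
    [0, 0, 0],
    [0, 0, 0],
    [0, 0, 0]
  ],
  "turn": [
    [0, 0, 0],
    [0, 0, 0],
    [0, 0, 0],
    [0, 0, 0],
    [0, 0, 0]
  ],
  "jaw": [-0.5, -1, -1, -1, -1]
}}

```text
t: 6.13
tcp_pos: [0.4577, 0.0527, 0.1404]
ee_rot: [0.0, 0.708, 0.706, 0.0]
force: [0.0, 0.6, 0.9]
opening: 0.0799
grasp_force: 0.0
```

{"api": "jog_arm", "payload": {
  "offset": [
    [0, 0, 2],
    [0, 0, 2],
    [0, 0, 2],
    [0, 0, 2],
    [0, 0, 0]
  ],
  "turn": [
    [0, 0, 0],
    [0, 0, 0],
    [0, 0, 0],
    [0, 0, 0],
    [0, 0, 0]
  ],
  "jaw": [-1, -1, -1, -1, -1]
}}

```text
t: 6.55
tcp_pos: [0.4574, 0.0526, 0.1318]
ee_rot: [-0.0, 0.708, 0.706, -0.0]
force: [-0.2, 0.1, 0.2]
opening: 0.0928
grasp_force: 0.0
```

{"api": "jog_arm", "payload": {
  "offset": [
    [0, 0, 1],
    [0, 0, 1],
    [0, 0, 1],
    [0, 0, 0],
    [0, 0, 0]
  ],
  "turn": [
    [0, 0, 0],
    [0, 0, 0],
    [0, 0, 0],
    [0, 0, 0],
    [0, 0, 0]
  ],
  "jaw": [-1, -1, -1, -1, -1]
}}

```text
t: 6.97
tcp_pos: [0.4576, 0.0526, 0.1293]
ee_rot: [-0.0, 0.708, 0.706, -0.0]
force: [0.1, 0.2, -0.6]
opening: 0.093
grasp_force: 0.0
```

{"api": "jog_arm", "payload": {
  "offset": [
    [0, 0, 1],
    [0, 0, 1],
    [0, 0, 1],
    [0, 0, 1],
    [0, 0, 0]
  ],
  "turn": [
    [0, 0, 0],
    [0, 0, 0],
    [0, 0, 0],
    [0, 0, 0],
    [0, 0, 0]
  ],
  "jaw": [-1, -1, -1, -1, -1]
}}

```text
t: 7.38
tcp_pos: [0.4576, 0.0526, 0.1251]
ee_rot: [-0.0, 0.708, 0.706, -0.0]
force: [0.2, -0.3, 0.1]
opening: 0.093
grasp_force: 0.0
```

{"api": "jog_arm", "payload": {
  "offset": [
    [0, 0, 1],
    [0, 0, 1],
    [0, 0, 1],
    [0, 0, 1],
    [0, 0, 0]
  ],
  "turn": [
    [0, 0, 0],
    [0, 0, 0],
    [0, 0, 0],
    [0, 0, 0],
    [0, 0, 0]
  ],
  "jaw": [-1, -1, -1, -1, -1]
}}

```text
t: 7.8
tcp_pos: [0.4576, 0.0526, 0.1211]
ee_rot: [-0.0, 0.708, 0.706, -0.0]
force: [0.2, -0.1, -0.2]
opening: 0.0932
grasp_force: 0.0
```

```bash
python3 - <<'E'
from h import *
print(get_state()["force"],get_state()["tcp_pos"])
c=snap("side","s4.png")
cv2.imwrite("pics/m5.png",cv2.resize(c["img"][170:290,180:300],(600,600),interpolation=cv2.INTER_CUBIC))
E
```

```text
[ 0.18649178 -0.12288252 -0.21095865] [0.45756093 0.05263096 0.1210759 ]
```

View pics/m5.png

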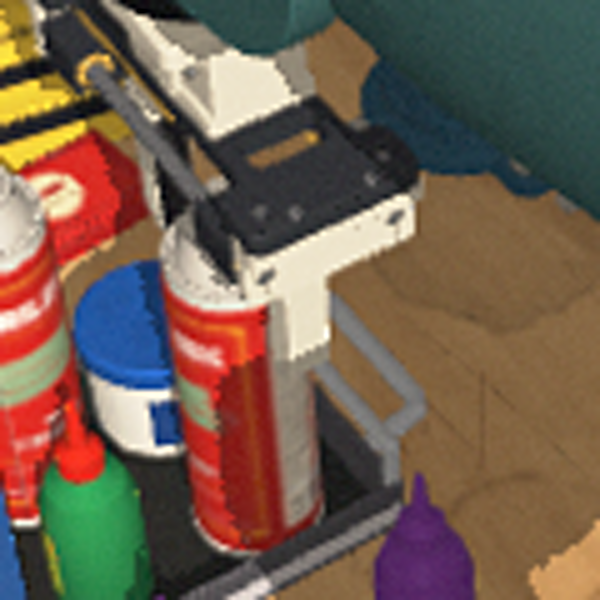

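The finger tips now reach onto the red cylinder, with tips near crop (305,358), and there's no contact force. Closing now.

{"api": "jog_arm", "payload": {
  "offset": [
    [0, 0, 0],
    [0, 0, 0],
    [0, 0, 0],
    [0, 0, 0],
    [0, 0, 0]
  ],
  "turn": [
    [0, 0, 0],
    [0, 0, 0],
    [0, 0, 0],
    [0, 0, 0],
    [0, 0, 0]
  ],
  "jaw": [-0.5, -0.2, 0.1, 0.4, 0.5]
}}

```text
t: 8.27
tcp_pos: [0.4577, 0.0526, 0.1214]
ee_rot: [0.0, 0.708, 0.706, 0.0]
force: [-0.9, -0.2, -1.0]
opening: 0.0642
grasp_force: 0.0
```

{"api": "jog_arm", "payload": {
  "offset": [
    [0, 0, 0],
    [0, 0, 0],
    [0, 0, 0],
    [0, 0, 0],
    [0, 0, 0]
  ],
  "turn": [
    [0, 0, 0],
    [0, 0, 0],
    [0, 0, 0],
    [0, 0, 0],
    [0, 0, 0]
  ],
  "jaw": [0.8, 1, 1, 1, 1]
}}

```text
t: 8.68
tcp_pos: [0.4576, 0.0527, 0.1214]
ee_rot: [-0.0, 0.708, 0.706, -0.0]
force: [-0.0, -1.0, 1.0]
opening: 0.0557
grasp_force: 25.0
```

{"api": "jog_arm", "payload": {
  "offset": [
    [0, 0, 0],
    [0, 0, 0],
    [0, 0, 0],
    [0, 0, 0],
    [0, 0, 0]
  ],
  "turn": [
    [0, 0, 0],
    [0, 0, 0],
    [0, 0, 0],
    [0, 0, 0],
    [0, 0, 0]
  ],
  "jaw": [0, -0.4, -0.5, -0.5, -0.5]
}}

```text
t: 9.1
tcp_pos: [0.4577, 0.0526, 0.1213]
ee_rot: [0.0, 0.708, 0.706, 0.0]
force: [0.5, -0.4, -0.3]
opening: 0.0699
grasp_force: 0.0
```

{"api": "jog_arm", "payload": {
  "offset": [
    [0, 0, 1],
    [0, 0, 1],
    [0, 0, 1],
    [0, 0, 1],
    [0, 0, 0]
  ],
  "turn": [
    [0, 0, 0],
    [0, 0, 0],
    [0, 0, 0],
    [0, 0, 0],
    [0, 0, 0]
  ],
  "jaw": [-0.5, -0.5, -0.5, -0.5, -0.5]
}}

```text
t: 9.52
tcp_pos: [0.4576, 0.0526, 0.1171]
ee_rot: [-0.0, 0.708, 0.706, -0.0]
force: [0.5, 0.3, -1.1]
opening: 0.0695
grasp_force: 0.0
```

{"api": "jog_arm", "payload": {
  "offset": [
    [0, 0, 1],
    [0, 0, 1],
    [0, 0, 1],
    [0, 0, 1],
    [0, 0, 0]
  ],
  "turn": [
    [0, 0, 0],
    [0, 0, 0],
    [0, 0, 0],
    [0, 0, 0],
    [0, 0, 0]
  ],
  "jaw": [-0.5, -0.5, -0.5, -0.5, -0.5]
}}

```text
t: 9.93
tcp_pos: [0.4576, 0.0526, 0.1131]
ee_rot: [-0.0, 0.708, 0.706, -0.0]
force: [-0.9, 0.8, -0.1]
opening: 0.0695
grasp_force: 0.0
```

{"api": "jog_arm", "payload": {
  "offset": [
    [0, 0, 0],
    [0, 0, 0],
    [0, 0, 0],
    [0, 0, 0],
    [0, 0, 0]
  ],
  "turn": [
    [0, 0, 0],
    [0, 0, 0],
    [0, 0, 0],
    [0, 0, 0],
    [0, 0, 0]
  ],
  "jaw": [0, 0.4, 0.6, 1, 1]
}}

```text
t: 10.35
tcp_pos: [0.4577, 0.0526, 0.1134]
ee_rot: [0.0, 0.708, 0.706, 0.0]
force: [-0.2, -0.5, 1.0]
opening: 0.056
grasp_force: 25.0
```

{"api": "jog_arm", "payload": {
  "offset": [
    [0, 0, 0],
    [0, 0, 0],
    [0, 0, 0]
  ],
  "turn": [
    [0, 0, 0],
    [0, 0, 0],
    [0, 0, 0]
  ],
  "jaw": [1, 1, 1]
}}

```text
t: 10.6
tcp_pos: [0.4577, 0.0526, 0.1134]
ee_rot: [0.0, 0.708, 0.706, 0.0]
force: [0.4, 0.8, 1.2]
opening: 0.0564
grasp_force: 25.0
```

The opening is steady at 56 mm, so the grip is on the cylinder. Lifting and carrying.

{"api": "jog_arm", "payload": {
  "offset": [
    [0, 0, -5],
    [0, 0, -10],
    [0, 0, -20],
    [0, 0, -25],
    [0, 0, -25]
  ],
  "turn": [
    [0, 0, 0],
    [0, 0, 0],
    [0, 0, 0],
    [0, 0, 0],
    [0, 0, 0]
  ],
  "jaw": [1, 1, 1, 1, 1]
}}

```text
t: 11.02
tcp_pos: [0.4574, 0.0526, 0.2]
ee_rot: [-0.0, 0.708, 0.706, -0.0]
force: [-0.0, -0.1, -1.0]
opening: 0.0561
grasp_force: 25.0
```

{"api": "jog_arm", "payload": {
  "offset": [
    [0, 0, -25],
    [0, 0, -20],
    [0, 0, -10],
    [0, 0, -5],
    [0, 0, 0]
  ],
  "turn": [
    [0, 0, 0],
    [0, 0, 0],
    [0, 0, 0],
    [0, 0, 0],
    [0, 0, 0]
  ],
  "jaw": [1, 1, 1, 1, 1]
}}

```text
t: 11.43
tcp_pos: [0.4578, 0.0526, 0.259]
ee_rot: [0.0, 0.708, 0.706, 0.0]
force: [1.7, -0.0, -1.6]
opening: 0.056
grasp_force: 25.0
```

{"api": "jog_arm", "payload": {
  "offset": [
    [-5, 0, 0],
    [-12, 0, 0],
    [-20, -2, 0],
    [-25, -2, 0],
    [-25, -2, 0]
  ],
  "turn": [
    [0, 0, 0],
    [0, 0, 0],
    [0, 0, 0],
    [0, 0, 0],
    [0, 0, 0]
  ],
  "jaw": [1, 1, 1, 1, 1]
}}

```text
t: 11.85
tcp_pos: [0.4508, -0.0353, 0.2569]
ee_rot: [-0.001, 0.708, 0.706, -0.001]
force: [-0.5, 0.3, -1.3]
opening: 0.0559
grasp_force: 25.0
```

{"api": "jog_arm", "payload": {
  "offset": [
    [-25, -2, 0],
    [-25, -2, 0],
    [-25, -2, 0],
    [-25, -2, 0],
    [-25, -2, 0]
  ],
  "turn": [
    [0, 0, 0],
    [0, 0, 0],
    [0, 0, 0],
    [0, 0, 0],
    [0, 0, 0]
  ],
  "jaw": [1, 1, 1, 1, 1]
}}

```text
t: 12.27
tcp_pos: [0.4402, -0.1607, 0.2569]
ee_rot: [-0.001, 0.708, 0.706, -0.0]
force: [0.0, 0.9, -2.2]
opening: 0.0563
grasp_force: 25.0
```

{"api": "jog_arm", "payload": {
  "offset": [
    [-25, -2, 0],
    [-20, 0, 0],
    [-12, 0, 0],
    [-5, 0, 0],
    [0, 0, 0]
  ],
  "turn": [
    [0, 0, 0],
    [0, 0, 0],
    [0, 0, 0],
    [0, 0, 0],
    [0, 0, 0]
  ],
  "jaw": [1, 1, 1, 1, 1]
}}

```text
t: 12.68
tcp_pos: [0.4386, -0.2218, 0.2574]
ee_rot: [-0.001, 0.709, 0.706, -0.0]
force: [-0.0, 0.3, -1.0]
opening: 0.0564
grasp_force: 25.0
```

```bash
python3 - <<'E'
from h import *
print(get_state()["force"],get_state()["tcp_pos"])
t=snap("top","t5.png");s=snap("side","s5.png")
cv2.imwrite("pics/m6.png",np.hstack([cv2.resize(t["img"][120:310,130:440],(465,285)),cv2.resize(s["img"][120:340,140:340],(314,345))[:285]]))
E
```

```text
[-0.02744856  0.3025196  -1.04994567] [ 0.43858189 -0.22177328  0.25743669]
```

View pics/m6.png

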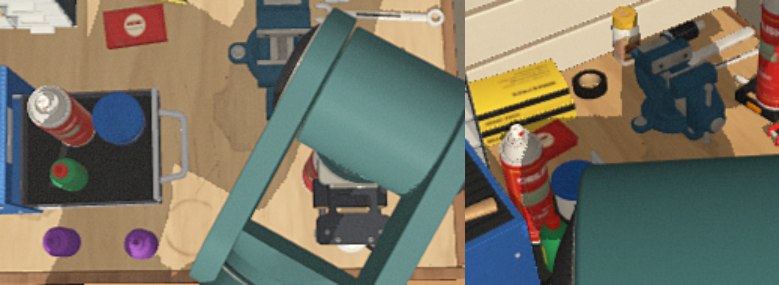

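Can B hangs upright in the gripper, seen at side (770,60). The other things are where they were. Lowering it now: the grasp height minus 16 mm gives a TCP of 0.0974.

{"api": "jog_arm", "payload": {
  "offset": [
    [-5, 0, 10],
    [-5, 0, 20],
    [0, 0, 25],
    [0, 0, 25],
    [0, 0, 25]
  ],
  "turn": [
    [0, 0, 0],
    [0, 0, 0],
    [0, 0, 0],
    [0, 0, 0],
    [0, 0, 0]
  ],
  "jaw": [1, 1, 1, 1, 1]
}}

```text
t: 13.2
tcp_pos: [0.4387, -0.2306, 0.1516]
ee_rot: [0.0, 0.708, 0.706, 0.0]
force: [0.6, -0.4, -2.1]
opening: 0.0561
grasp_force: 25.0
```

{"api": "jog_arm", "payload": {
  "offset": [
    [0, 0, 20],
    [0, 0, 14],
    [0, 0, 8],
    [0, 0, 4],
    [0, 0, 0]
  ],
  "turn": [
    [0, 0, 0],
    [0, 0, 0],
    [0, 0, 0],
    [0, 0, 0],
    [0, 0, 0]
  ],
  "jaw": [1, 1, 1, 1, 1]
}}

```text
t: 13.62
tcp_pos: [0.4388, -0.2311, 0.1071]
ee_rot: [-0.0, 0.708, 0.706, -0.0]
force: [0.2, 0.2, -2.0]
opening: 0.056
grasp_force: 25.0
```

{"api": "jog_arm", "payload": {
  "offset": [
    [0, 0, 2],
    [0, 0, 2],
    [0, 0, 2],
    [0, 0, 1],
    [0, 0, 0]
  ],
  "turn": [
    [0, 0, 0],
    [0, 0, 0],
    [0, 0, 0],
    [0, 0, 0],
    [0, 0, 0]
  ],
  "jaw": [1, 1, 1, 1, 1]
}}

```text
t: 14.03
tcp_pos: [0.4388, -0.2313, 0.1003]
ee_rot: [0.0, 0.708, 0.706, 0.0]
force: [-0.8, 0.2, -1.5]
opening: 0.0562
grasp_force: 25.0
```

{"api": "jog_arm", "payload": {
  "offset": [
    [0, 0, 1],
    [0, 0, 1],
    [0, 0, 0.6],
    [0, 0, 0],
    [0, 0, 0]
  ],
  "turn": [
    [0, 0, 0],
    [0, 0, 0],
    [0, 0, 0],
    [0, 0, 0],
    [0, 0, 0]
  ],
  "jaw": [1, 1, 1, 1, 1]
}}

```text
t: 14.45
tcp_pos: [0.4388, -0.2313, 0.0977]
ee_rot: [-0.0, 0.708, 0.706, -0.0]
force: [0.4, 0.5, -1.1]
opening: 0.056
grasp_force: 25.0
```

{"api": "jog_arm", "payload": {
  "offset": [
    [0, 0, 0.5],
    [0, 0, 0.5],
    [0, 0, 0],
    [0, 0, 0],
    [0, 0, 0]
  ],
  "turn": [
    [0, 0, 0],
    [0, 0, 0],
    [0, 0, 0],
    [0, 0, 0],
    [0, 0, 0]
  ],
  "jaw": [1, 1, 1, 1, 1]
}}

```text
t: 14.87
tcp_pos: [0.439, -0.2315, 0.0974]
ee_rot: [0.0, 0.708, 0.706, 0.0]
force: [-1.8, -0.3, 5.9]
opening: 0.0559
grasp_force: 25.0
```

Contact felt (+6 N up). I'll release, rise and go to can A.

{"api": "jog_arm", "payload": {
  "offset": [
    [0, 0, 0],
    [0, 0, 0],
    [0, 0, 0],
    [0, 0, 0],
    [0, 0, 0]
  ],
  "turn": [
    [0, 0, 0],
    [0, 0, 0],
    [0, 0, 0],
    [0, 0, 0],
    [0, 0, 0]
  ],
  "jaw": [0, -0.5, -1, -1, -1]
}}

```text
t: 15.28
tcp_pos: [0.4388, -0.2313, 0.0966]
ee_rot: [-0.0, 0.708, 0.706, 0.0]
force: [0.1, -0.3, 0.1]
opening: 0.0785
grasp_force: 0.0
```

{"api": "jog_arm", "payload": {
  "offset": [
    [0, 0, -2],
    [0, 0, -10],
    [0, 0, -20],
    [0, 0, -30],
    [0, 0, -30]
  ],
  "turn": [
    [0, 0, 0],
    [0, 0, 0],
    [0, 0, 0],
    [0, 0, 0],
    [0, 0, 0]
  ],
  "jaw": [-1, -1, -1, -1, -1]
}}

```text
t: 15.7
tcp_pos: [0.4385, -0.2311, 0.1902]
ee_rot: [-0.0, 0.708, 0.706, -0.0]
force: [1.3, -0.7, 0.6]
opening: 0.0932
grasp_force: 0.0
```

{"api": "jog_arm", "payload": {
  "offset": [
    [0, 0, -30],
    [0, 0, -20],
    [0, 0, -10],
    [12, 3, -5],
    [24, 6, 0]
  ],
  "turn": [
    [0, 0, 0],
    [0, 0, 0],
    [0, 0, 0],
    [0, 0, 0],
    [0, 0, 0]
  ],
  "jaw": [-1, -1, -1, -1, -1]
}}

```text
t: 16.12
tcp_pos: [0.4478, -0.1958, 0.2542]
ee_rot: [0.0, 0.709, 0.705, -0.0]
force: [0.2, 0.0, 0.3]
opening: 0.0937
grasp_force: 0.0
```

{"api": "jog_arm", "payload": {
  "offset": [
    [32, 8, 0],
    [32, 8, 0],
    [32, 8, 0],
    [32, 8, 0],
    [32, 8, 0]
  ],
  "turn": [
    [0, 0, 0],
    [0, 0, 0],
    [0, 0, 0],
    [0, 0, 0],
    [0, 0, 0]
  ],
  "jaw": [-1, -1, -1, -1, -1]
}}

```text
t: 16.53
tcp_pos: [0.488, -0.0331, 0.2528]
ee_rot: [-0.001, 0.708, 0.706, -0.0]
force: [-0.1, -1.0, 0.8]
opening: 0.0929
grasp_force: 0.0
```

{"api": "jog_arm", "payload": {
  "offset": [
    [32, 8, 0],
    [32, 8, 0],
    [32, 8, 0],
    [32, 8, 0],
    [24, 8, 0]
  ],
  "turn": [
    [0, 0, 0],
    [0, 0, 0],
    [0, 0, 0],
    [0, 0, 0],
    [0, 0, 0]
  ],
  "jaw": [-1, -1, -1, -1, -1]
}}

```text
t: 16.95
tcp_pos: [0.5282, 0.1195, 0.2526]
ee_rot: [-0.001, 0.708, 0.706, -0.001]
force: [0.5, -0.5, -0.8]
opening: 0.093
grasp_force: 0.0
```

{"api": "jog_arm", "payload": {
  "offset": [
    [12, 2, 0],
    [0, 0, 0],
    [0, 0, 0]
  ],
  "turn": [
    [0, 0, 0],
    [0, 0, 0],
    [0, 0, 0]
  ],
  "jaw": [-1, -1, -1]
}}

```text
t: 17.2
tcp_pos: [0.5304, 0.1287, 0.2529]
ee_rot: [-0.0, 0.708, 0.706, -0.001]
force: [-0.0, -0.5, -0.1]
opening: 0.0928
grasp_force: 0.0
```

{"api": "jog_arm", "payload": {
  "offset": [
    [0, 0, 10],
    [0, 0, 20],
    [0, 0, 25],
    [0, 0, 20],
    [0, 0, 15]
  ],
  "turn": [
    [0, 0, 0],
    [0, 0, 0],
    [0, 0, 0],
    [0, 0, 0],
    [0, 0, 0]
  ],
  "jaw": [-1, -1, -1, -1, -1]
}}

```text
t: 17.62
tcp_pos: [0.5301, 0.1271, 0.1612]
ee_rot: [-0.0, 0.709, 0.705, -0.001]
force: [0.5, -1.0, -0.7]
opening: 0.093
grasp_force: 0.0
```

{"api": "jog_arm", "payload": {
  "offset": [
    [0, 0, 10],
    [0, 0, 6],
    [0, 0, 4],
    [0, 0, 4],
    [0, 0, 0]
  ],
  "turn": [
    [0, 0, 0],
    [0, 0, 0],
    [0, 0, 0],
    [0, 0, 0],
    [0, 0, 0]
  ],
  "jaw": [-1, -1, -1, -1, -1]
}}

```text
t: 18.03
tcp_pos: [0.531, 0.1284, 0.1397]
ee_rot: [0.0, 0.708, 0.706, 0.0]
force: [-0.4, -0.5, -0.4]
opening: 0.0931
grasp_force: 0.0
```

{"api": "jog_arm", "payload": {
  "offset": [
    [0, 0, 3],
    [0, 0, 3],
    [0, 0, 3],
    [0, 0, 3],
    [0, 0, 0]
  ],
  "turn": [
    [0, 0, 0],
    [0, 0, 0],
    [0, 0, 0],
    [0, 0, 0],
    [0, 0, 0]
  ],
  "jaw": [-1, -1, -1, -1, -1]
}}

```text
t: 18.45
tcp_pos: [0.5307, 0.1284, 0.127]
ee_rot: [-0.0, 0.708, 0.706, -0.0]
force: [0.1, 0.4, 0.6]
opening: 0.0931
grasp_force: 0.0
```

{"api": "jog_arm", "payload": {
  "offset": [
    [0, 0, 3],
    [0, 0, 3],
    [0, 0, 3],
    [0, 0, 3],
    [0, 0, 0]
  ],
  "turn": [
    [0, 0, 0],
    [0, 0, 0],
    [0, 0, 0],
    [0, 0, 0],
    [0, 0, 0]
  ],
  "jaw": [-1, -1, -1, -1, -1]
}}

```text
t: 18.87
tcp_pos: [0.5306, 0.1284, 0.115]
ee_rot: [-0.0, 0.708, 0.706, -0.0]
force: [-0.2, -0.2, 0.3]
opening: 0.093
grasp_force: 0.0
```

{"api": "jog_arm", "payload": {
  "offset": [
    [0, 0, 0],
    [0, 0, 0],
    [0, 0, 0],
    [0, 0, 0],
    [0, 0, 0]
  ],
  "turn": [
    [0, 0, 0],
    [0, 0, 0],
    [0, 0, 0],
    [0, 0, 0],
    [0, 0, 0]
  ],
  "jaw": [-0.5, -0.2, 0.1, 0.4, 0.5]
}}

```text
t: 19.28
tcp_pos: [0.5309, 0.1284, 0.1159]
ee_rot: [0.0, 0.708, 0.706, 0.0]
force: [-0.4, 0.5, 0.1]
opening: 0.0645
grasp_force: 0.0
```

{"api": "jog_arm", "payload": {
  "offset": [
    [0, 0, 0],
    [0, 0, 0],
    [0, 0, 0],
    [0, 0, 0],
    [0, 0, 0]
  ],
  "turn": [
    [0, 0, 0],
    [0, 0, 0],
    [0, 0, 0],
    [0, 0, 0],
    [0, 0, 0]
  ],
  "jaw": [0.8, 1, 1, 1, 1]
}}

```text
t: 19.7
tcp_pos: [0.5309, 0.1284, 0.1158]
ee_rot: [-0.0, 0.708, 0.706, 0.0]
force: [-1.6, -0.8, 1.3]
opening: 0.0563
grasp_force: 25.0
```

{"api": "jog_arm", "payload": {
  "offset": [
    [0, 0, -5],
    [0, 0, -10],
    [0, 0, -20],
    [0, 0, -25],
    [0, 0, -25]
  ],
  "turn": [
    [0, 0, 0],
    [0, 0, 0],
    [0, 0, 0],
    [0, 0, 0],
    [0, 0, 0]
  ],
  "jaw": [1, 1, 1, 1, 1]
}}

```text
t: 20.12
tcp_pos: [0.5306, 0.1284, 0.2022]
ee_rot: [-0.0, 0.708, 0.706, -0.0]
force: [0.3, -0.0, -2.6]
opening: 0.0561
grasp_force: 25.0
```

{"api": "jog_arm", "payload": {
  "offset": [
    [0, 0, -25],
    [0, 0, -25],
    [0, 0, -15],
    [0, 0, -5],
    [0, 0, 0]
  ],
  "turn": [
    [0, 0, 0],
    [0, 0, 0],
    [0, 0, 0],
    [0, 0, 0],
    [0, 0, 0]
  ],
  "jaw": [1, 1, 1, 1, 1]
}}

```text
t: 20.53
tcp_pos: [0.5312, 0.1285, 0.2717]
ee_rot: [0.0, 0.708, 0.706, 0.001]
force: [0.4, -0.0, -3.4]
opening: 0.0557
grasp_force: 25.0
```

{"api": "jog_arm", "payload": {
  "offset": [
    [-5, -2, 0],
    [-12, -6, 0],
    [-20, -10, 0],
    [-25, -12, 0],
    [-25, -12, 0]
  ],
  "turn": [
    [0, 0, 0],
    [0, 0, 0],
    [0, 0, 0],
    [0, 0, 0],
    [0, 0, 0]
  ],
  "jaw": [1, 1, 1, 1, 1]
}}

```text
t: 20.95
tcp_pos: [0.4872, 0.0402, 0.2692]
ee_rot: [-0.001, 0.708, 0.706, -0.001]
force: [0.7, -0.2, -3.1]
opening: 0.0558
grasp_force: 25.0
```

{"api": "jog_arm", "payload": {
  "offset": [
    [-25, -12, 0],
    [-25, -12, 0],
    [-25, -12, 0],
    [-25, -12, 0],
    [-25, -12, 0]
  ],
  "turn": [
    [0, 0, 0],
    [0, 0, 0],
    [0, 0, 0],
    [0, 0, 0],
    [0, 0, 0]
  ],
  "jaw": [1, 1, 1, 1, 1]
}}

```text
t: 21.37
tcp_pos: [0.4265, -0.0848, 0.2694]
ee_rot: [-0.001, 0.708, 0.706, -0.0]
force: [-0.1, -0.1, -3.1]
opening: 0.0559
grasp_force: 25.0
```

{"api": "jog_arm", "payload": {
  "offset": [
    [-25, -12, 0],
    [-20, -10, 0],
    [-12, -5, 0],
    [-5, -2, 0],
    [0, 0, 0]
  ],
  "turn": [
    [0, 0, 0],
    [0, 0, 0],
    [0, 0, 0],
    [0, 0, 0],
    [0, 0, 0]
  ],
  "jaw": [1, 1, 1, 1, 1]
}}

```text
t: 21.78
tcp_pos: [0.3981, -0.1461, 0.2699]
ee_rot: [-0.0, 0.709, 0.705, -0.0]
force: [-0.1, -0.1, -2.3]
opening: 0.0561
grasp_force: 25.0
```

{"api": "jog_arm", "payload": {
  "offset": [
    [4, 0, 10],
    [4, 0, 20],
    [0, 0, 25],
    [0, 0, 25],
    [0, 0, 25]
  ],
  "turn": [
    [0, 0, 0],
    [0, 0, 0],
    [0, 0, 0],
    [0, 0, 0],
    [0, 0, 0]
  ],
  "jaw": [1, 1, 1, 1, 1]
}}

```text
t: 22.2
tcp_pos: [0.399, -0.1358, 0.1635]
ee_rot: [-0.0, 0.708, 0.707, -0.0]
force: [0.3, -0.1, -3.1]
opening: 0.0562
grasp_force: 25.0
```

{"api": "jog_arm", "payload": {
  "offset": [
    [0, 0, 25],
    [0, 0, 16],
    [0, 0, 10],
    [0, 0, 5],
    [0, 0, 0]
  ],
  "turn": [
    [0, 0, 0],
    [0, 0, 0],
    [0, 0, 0],
    [0, 0, 0],
    [0, 0, 0]
  ],
  "jaw": [1, 1, 1, 1, 1]
}}

```text
t: 22.62
tcp_pos: [0.3989, -0.1365, 0.1089]
ee_rot: [-0.001, 0.708, 0.706, -0.0]
force: [0.2, -1.0, -2.5]
opening: 0.0562
grasp_force: 25.0
```

{"api": "jog_arm", "payload": {
  "offset": [
    [0, 0, 2],
    [0, 0, 2],
    [0, 0, 1],
    [0, 0, 1],
    [0, 0, 0]
  ],
  "turn": [
    [0, 0, 0],
    [0, 0, 0],
    [0, 0, 0],
    [0, 0, 0],
    [0, 0, 0]
  ],
  "jaw": [1, 1, 1, 1, 1]
}}

```text
t: 23.03
tcp_pos: [0.3992, -0.1373, 0.1039]
ee_rot: [0.0, 0.708, 0.706, 0.0]
force: [-0.4, -0.5, -3.7]
opening: 0.0562
grasp_force: 25.0
```

{"api": "jog_arm", "payload": {
  "offset": [
    [0, 0, 1],
    [0, 0, 1],
    [0, 0, 1],
    [0, 0, 0.6],
    [0, 0, 0]
  ],
  "turn": [
    [0, 0, 0],
    [0, 0, 0],
    [0, 0, 0],
    [0, 0, 0],
    [0, 0, 0]
  ],
  "jaw": [1, 1, 1, 1, 1]
}}

```text
t: 23.45
tcp_pos: [0.399, -0.1372, 0.1]
ee_rot: [-0.0, 0.708, 0.706, -0.0]
force: [1.6, 0.2, -3.3]
opening: 0.0559
grasp_force: 25.0
```

{"api": "jog_arm", "payload": {
  "offset": [
    [0, 0, 0.5],
    [0, 0, 0.5],
    [0, 0, 0],
    [0, 0, 0],
    [0, 0, 0]
  ],
  "turn": [
    [0, 0, 0],
    [0, 0, 0],
    [0, 0, 0],
    [0, 0, 0],
    [0, 0, 0]
  ],
  "jaw": [1, 1, 1, 1, 1]
}}

```text
t: 23.87
tcp_pos: [0.3992, -0.1373, 0.0998]
ee_rot: [0.0, 0.708, 0.706, 0.0]
force: [-3.4, 0.7, 6.1]
opening: 0.0558
grasp_force: 25.0
```

Can A is down as well. I'll release, rise, move to in front of the handle and check the scene numerically.

{"api": "jog_arm", "payload": {
  "offset": [
    [0, 0, 0],
    [0, 0, 0],
    [0, 0, 0],
    [0, 0, 0],
    [0, 0, 0]
  ],
  "turn": [
    [0, 0, 0],
    [0, 0, 0],
    [0, 0, 0],
    [0, 0, 0],
    [0, 0, 0]
  ],
  "jaw": [0, -0.5, -1, -1, -1]
}}

```text
t: 24.28
tcp_pos: [0.3991, -0.1372, 0.0991]
ee_rot: [-0.0, 0.708, 0.706, 0.0]
force: [0.1, 0.7, 0.8]
opening: 0.078
grasp_force: 0.0
```

{"api": "jog_arm", "payload": {
  "offset": [
    [0, 0, -2],
    [0, 0, -10],
    [0, 0, -20],
    [0, 0, -30],
    [0, 0, -30]
  ],
  "turn": [
    [0, 0, 0],
    [0, 0, 0],
    [0, 0, 0],
    [0, 0, 0],
    [0, 0, 0]
  ],
  "jaw": [-1, -1, -1, -1, -1]
}}

```text
t: 24.7
tcp_pos: [0.3987, -0.137, 0.1927]
ee_rot: [-0.0, 0.708, 0.706, -0.0]
force: [0.3, -0.4, -1.0]
opening: 0.0929
grasp_force: 0.0
```

{"api": "jog_arm", "payload": {
  "offset": [
    [0, 0, -30],
    [0, 0, -20],
    [5, 5, -12],
    [20, 23, 0],
    [20, 23, 0]
  ],
  "turn": [
    [0, 0, 0],
    [0, 0, 0],
    [0, 0, 0],
    [0, 0, 0],
    [0, 0, 0]
  ],
  "jaw": [-1, -1, -1, -0.5, 0]
}}

```text
t: 25.12
tcp_pos: [0.4509, -0.0922, 0.2555]
ee_rot: [0.001, 0.709, 0.705, 0.001]
force: [0.3, -0.3, 0.0]
opening: 0.0838
grasp_force: 0.0
```

{"api": "jog_arm", "payload": {
  "offset": [
    [20, 23, 0],
    [15, 17, 0],
    [5, 5, 0],
    [0, 0, 0],
    [0, 0, 0]
  ],
  "turn": [
    [0, 0, 0],
    [0, 0, 0],
    [0, 0, 0],
    [0, 0, 0],
    [0, 0, 0]
  ],
  "jaw": [0.5, 1, 1, 1, 1]
}}

```text
t: 25.53
tcp_pos: [0.495, -0.0527, 0.2535]
ee_rot: [-0.0, 0.708, 0.706, -0.0]
force: [-0.9, -0.3, -0.0]
opening: 0.0511
grasp_force: 0.0
```

```bash
python3 - <<'E'
from h import *
t=snap("top","t6.png");s=snap("side","s6.png")
print(get_state()["tcp_pos"],get_state()["opening"])
for n,p in(("A",(.399,-.137)),("B",(.439,-.231))):
  for c,m in((t,"top"),(s,"side")):
    print(n,m,[ (np.round(w2px(c,(*p,z))).astype(int).tolist(), c["img"][tuple(np.clip(np.round(w2px(c,(*p,z))).astype(int)[::-1],0,[419,559]))].tolist()) for z in(.0,.06,.1,.15,.198)])
b=np.load("top.npy",allow_pickle=True)
# tub, bottle by colour in side
for nm,lo,hi in(("red",(0,150,60),(6,255,255)),("green",(50,120,40),(85,255,255)),("blue",(100,140,60),(115,255,255)),("purple",(130,80,40),(155,255,255))):
  for c,m in((t,"top"),(s,"side")):
    k=cv2.inRange(cv2.cvtColor(c["img"],cv2.COLOR_BGR2HSV),lo,hi); q=cv2.connectedComponentsWithStats(k)
    print(nm,m,[q[2][i].tolist() for i in range(1,q[0]) if q[2][i][4]>60])
E
```

```text
[ 0.49476933 -0.05320203  0.25359728] 0.042772986733800644
A top [([302, 262], [144, 154, 166]), ([302, 261], [113, 122, 168]), ([303, 259], [174, 187, 191]), ([303, 258], [171, 184, 191]), ([303, 256], [164, 175, 183])]
A side [([315, 255], [33, 43, 214]), ([316, 237], [81, 106, 106]), ([317, 225], [107, 116, 158]), ([318, 209], [118, 131, 138]), ([320, 192], [146, 158, 170])]
B top [([344, 243], [208, 220, 227]), ([347, 241], [210, 223, 228]), ([349, 239], [163, 174, 181]), ([351, 236], [217, 230, 235]), ([354, 234], [238, 251, 255])]
B side [([336, 228], [29, 25, 127]), ([338, 211], [34, 38, 123]), ([339, 198], [75, 82, 149]), ([341, 182], [216, 230, 237]), ([343, 166], [56, 58, 36])]
red top [[362, 213, 41, 5, 89], [362, 224, 41, 5, 106], [332, 233, 16, 22, 88]]
red side [[303, 184, 50, 80, 1469], [169, 196, 43, 33, 632], [351, 198, 15, 10, 85], [190, 250, 11, 17, 107]]
green top []
green side [[187, 260, 24, 35, 543]]
blue top [[3, 125, 6, 39, 81], [17, 164, 138, 101, 2472], [193, 188, 31, 27, 607]]
blue side [[29, 207, 162, 169, 8647], [195, 222, 32, 26, 646], [0, 235, 44, 164, 4003], [210, 245, 17, 14, 98]]
purple top []
purple side [[255, 265, 20, 43, 612], [205, 289, 23, 44, 689]]
```

Both cans show at their expected projections in both views, and the tub, bottle and purple decoys are unmoved. Lowering in front of the handle.

{"api": "jog_arm", "payload": {
  "offset": [
    [0, 0, 15],
    [0, 0, 25],
    [0, 0, 30],
    [0, 0, 30],
    [0, 0, 30]
  ],
  "turn": [
    [0, 0, 0],
    [0, 0, 0],
    [0, 0, 0],
    [0, 0, 0],
    [0, 0, 0]
  ],
  "jaw": [1, 1, 1, 1, 1]
}}

```text
t: 26.05
tcp_pos: [0.4944, -0.053, 0.121]
ee_rot: [0.0, 0.709, 0.706, 0.0]
force: [0.2, -0.4, -1.0]
opening: 0.0099
grasp_force: 0.0
```

{"api": "jog_arm", "payload": {
  "offset": [
    [0, 0, 30],
    [0, 0, 25],
    [0, 0, 18],
    [0, 0, 10],
    [0, 0, 5]
  ],
  "turn": [
    [0, 0, 0],
    [0, 0, 0],
    [0, 0, 0],
    [0, 0, 0],
    [0, 0, 0]
  ],
  "jaw": [1, 1, 1, 1, 1]
}}

```text
t: 26.47
tcp_pos: [0.4942, -0.0528, 0.0333]
ee_rot: [-0.001, 0.708, 0.706, -0.001]
force: [0.2, -0.7, -0.3]
opening: 0.0005
grasp_force: 0.0
```

{"api": "jog_arm", "payload": {
  "offset": [
    [0, 0, 4],
    [0, 0, 4],
    [0, 0, 4],
    [0, 0, 3],
    [0, 0, 0]
  ],
  "turn": [
    [0, 0, 0],
    [0, 0, 0],
    [0, 0, 0],
    [0, 0, 0],
    [0, 0, 0]
  ],
  "jaw": [1, 1, 1, 1, 1]
}}

```text
t: 26.88
tcp_pos: [0.4953, -0.0525, 0.0199]
ee_rot: [-0.0, 0.708, 0.706, -0.0]
force: [0.6, 0.2, -0.5]
opening: 0.0004
grasp_force: 0.0
```

```bash
python3 - <<'E'
from h import *
st=get_state();print(st["tcp_pos"],st["opening"],st["force"])
t=snap("side","s7.png")
# finger (pale) pixels near expected tip
u=np.round(w2px(t,(.495-.0175,-.0527,st["tcp_pos"][2]))).astype(int);print("exp tip",u)
for du in(-6,-3,0,3,6): print(du,[int(x) for x in t["img"][u[1]-40:u[1]+8:2,u[0]+du].mean(1)])
E
```

```text
[ 0.49530638 -0.05245759  0.01993115] 0.0003689341121884469 [ 0.56346475  0.20731794 -0.49387991]
exp tip [267 243]
-6 [80, 29, 67, 39, 28, 71, 59, 61, 116, 124, 128, 124, 127, 125, 126, 95, 93, 94, 96, 75, 48, 55, 52, 64]
-3 [38, 33, 30, 30, 80, 85, 52, 41, 57, 72, 128, 131, 132, 131, 115, 94, 94, 93, 96, 49, 52, 54, 56, 62]
0 [31, 34, 35, 31, 30, 36, 32, 32, 31, 91, 127, 120, 126, 123, 114, 97, 100, 98, 73, 46, 52, 54, 58, 62]
3 [31, 36, 34, 34, 35, 34, 37, 40, 34, 32, 25, 130, 110, 127, 136, 100, 101, 102, 48, 49, 52, 57, 61, 63]
6 [31, 32, 52, 31, 29, 32, 33, 36, 33, 35, 35, 138, 118, 135, 112, 78, 104, 79, 48, 49, 52, 59, 59, 69]
```

The tip pixel is within 3–4 px of where the TCP predicts, so the fingers rise as they open and the TCP reading holds when shut. Going a little lower, then pushing the handle slowly in +y.

{"api": "jog_arm", "payload": {
  "offset": [
    [0, 0, 3],
    [0, 0, 3],
    [0, 0, 3],
    [0, 0, 2],
    [0, 0, 0]
  ],
  "turn": [
    [0, 0, 0],
    [0, 0, 0],
    [0, 0, 0],
    [0, 0, 0],
    [0, 0, 0]
  ],
  "jaw": [1, 1, 1, 1, 1]
}}

```text
t: 27.35
tcp_pos: [0.4951, -0.0524, 0.0086]
ee_rot: [-0.0, 0.708, 0.706, -0.0]
force: [0.0, 0.5, 0.6]
opening: 0.0006
grasp_force: 0.0
```

{"api": "jog_arm", "payload": {
  "offset": [
    [2, 0, 0],
    [2, 0, 0],
    [2, 0, 0],
    [2, 0, 0],
    [2, 0, 0]
  ],
  "turn": [
    [0, 0, 0],
    [0, 0, 0],
    [0, 0, 0],
    [0, 0, 0],
    [0, 0, 0]
  ],
  "jaw": [1, 1, 1, 1, 1]
}}

```text
t: 27.77
tcp_pos: [0.4954, -0.0422, 0.0093]
ee_rot: [0.0, 0.708, 0.706, 0.0]
force: [-0.8, -0.9, -0.8]
opening: 0.0009
grasp_force: 0.0
```

{"api": "jog_arm", "payload": {
  "offset": [
    [2, 0, 0],
    [2, 0, 0],
    [2, 0, 0],
    [2, 0, 0],
    [2, 0, 0]
  ],
  "turn": [
    [0, 0, 0],
    [0, 0, 0],
    [0, 0, 0],
    [0, 0, 0],
    [0, 0, 0]
  ],
  "jaw": [1, 1, 1, 1, 1]
}}

```text
t: 28.18
tcp_pos: [0.4954, -0.0323, 0.0092]
ee_rot: [0.0, 0.708, 0.706, 0.0]
force: [0.2, 0.8, 0.2]
opening: 0.0005
grasp_force: 0.0
```

{"api": "jog_arm", "payload": {
  "offset": [
    [2, 0, 0],
    [2, 0, 0],
    [2, 0, 0],
    [2, 0, 0],
    [2, 0, 0]
  ],
  "turn": [
    [0, 0, 0],
    [0, 0, 0],
    [0, 0, 0],
    [0, 0, 0],
    [0, 0, 0]
  ],
  "jaw": [1, 1, 1, 1, 1]
}}

```text
t: 28.6
tcp_pos: [0.4954, -0.0223, 0.0092]
ee_rot: [0.0, 0.708, 0.706, 0.0]
force: [0.4, -0.2, -0.2]
opening: 0.0005
grasp_force: 0.0
```

```bash
python3 - <<'E'
from h import *
st=get_state();print(st["tcp_pos"],st["force"])
a=load("side")["img"]; b=snap("side","s8.png")["img"]
d=cv2.absdiff(a,b).max(2)>40; q=cv2.connectedComponentsWithStats(cv2.morphologyEx(d.astype(np.uint8),cv2.MORPH_CLOSE,np.ones((3,3))))
print([r.tolist() for r in q[2][1:] if r[4]>15])
h=cv2.cvtColor(b,cv2.COLOR_BGR2HSV)
for nm,lo,hi in(("green",(50,120,40),(85,255,255)),("blue",(100,140,60),(115,255,255)),):
    q=cv2.connectedComponentsWithStats(cv2.inRange(h,lo,hi)); print(nm,[r.tolist() for r in q[2][1:] if r[4]>60])
E
```

```text
[ 0.49544625 -0.02227894  0.00915503] [ 0.43136764 -0.19654221 -0.15756842]
[[188, 84, 284, 336, 13941], [501, 137, 59, 18, 220], [451, 202, 92, 160, 918], [359, 205, 8, 10, 52], [199, 246, 11, 15, 26], [219, 301, 11, 49, 144], [481, 355, 79, 65, 743], [448, 409, 20, 11, 74]]
green [[187, 260, 24, 35, 538]]
blue [[29, 207, 162, 169, 8658], [195, 222, 32, 26, 648], [0, 235, 44, 164, 4013], [210, 245, 17, 14, 96]]
```

No contact and the tray hasn't moved, so the finger tips pass above the bar. I'll back off and go down until the bench or a lower height.

{"api": "jog_arm", "payload": {
  "offset": [
    [-8, 0, 0],
    [-10, 0, 0],
    [-8, 0, 0],
    [-6, 0, 0],
    [0, 0, 0]
  ],
  "turn": [
    [0, 0, 0],
    [0, 0, 0],
    [0, 0, 0],
    [0, 0, 0],
    [0, 0, 0]
  ],
  "jaw": [1, 1, 1, 1, 1]
}}

```text
t: 29.07
tcp_pos: [0.4953, -0.056, 0.0091]
ee_rot: [0.0, 0.709, 0.706, -0.0]
force: [-0.5, -0.4, -0.6]
opening: 0.0005
grasp_force: 0.0
```

{"api": "jog_arm", "payload": {
  "offset": [
    [0, 0, 2],
    [0, 0, 2],
    [0, 0, 2],
    [0, 0, 1],
    [0, 0, 0]
  ],
  "turn": [
    [0, 0, 0],
    [0, 0, 0],
    [0, 0, 0],
    [0, 0, 0],
    [0, 0, 0]
  ],
  "jaw": [1, 1, 1, 1, 1]
}}

```text
t: 29.48
tcp_pos: [0.4952, -0.0542, 0.0017]
ee_rot: [-0.0, 0.708, 0.706, -0.0]
force: [-0.2, 0.5, -0.1]
opening: 0.0005
grasp_force: 0.0
```

{"api": "jog_arm", "payload": {
  "offset": [
    [0, 0, 1],
    [0, 0, 1],
    [0, 0, 1],
    [0, 0, 1],
    [0, 0, 0]
  ],
  "turn": [
    [0, 0, 0],
    [0, 0, 0],
    [0, 0, 0],
    [0, 0, 0],
    [0, 0, 0]
  ],
  "jaw": [1, 1, 1, 1, 1]
}}

```text
t: 29.9
tcp_pos: [0.4953, -0.0545, -0.0021]
ee_rot: [-0.0, 0.708, 0.706, -0.0]
force: [-0.3, -0.0, -0.2]
opening: 0.0006
grasp_force: 0.0
```

```bash
python3 - <<'E'
from h import *
b=load("side"); a=cv2.imread("pics/s7.png")
# s8 vs s7: columns of finger; print rows of V in s8 near expected tip
for z in(.009,.03,.04): print(z,w2px(b,(.495-.0175,-.0223,z)),w2px(b,(.495,-.0223,z)))
g=cv2.cvtColor(b["img"],cv2.COLOR_BGR2GRAY)
print(g[205:262:2,232:290:3])
E
```

```text
0.009 [255.77726474 251.99188929] [251.83892189 247.30345686]
0.03 [255.42864137 246.0420786 ] [251.44311178 241.34829362]
0.04 [255.25944621 243.15449495] [251.25104918 238.45861472]
[[ 30  28  94  44 133 131 133 137 137 138 139 139  34  82  93  91  40  44
   47  46]
 [ 36  34  44  54 101 141 135 135 137 142  91  25  35 104 105 101  88  40
   43  41]
 [ 34  27  69  55  25 135 135 138 138  42  31  31  34  45 107 106 104  78
   66  92]
 [ 28  31  31  37  88  50 144  95  30  33  33  46  34  25  56  42  46 109
   99  92]
 [ 64  51  31  30  48  26  61  34  32  35  30  85  61  35  35  30  34  85
  100  97]
 [111  28  35  29  34  73  28  32  37  31  36  66  29  32  31  36  51  33
  104 107]
 [112  96  30  31  27  39  49  35  27  89  40  29  36  32  33  31  36  32
   87 102]
 [111 113  27  26 108  95  67  27  34  27  32  37  28  33  35  54  34  33
   93 107]
 [109 110 103  31  72  60  75  77  36  34  35  36  37  34  35  37  32  30
  134 102]
 [109 108 114  30  81  66 109  27  34  32  33  28  33  32  33  28  39 138
  124 101]
 [112 103 111 102 129  76  62  26  37  55  32  57  28  33  26  93 
[... 849 characters left out ...]
 169 179
  111  45]
 [ 31  33  49  53  83 125 107 105 103 121 123 175 166 162 170 170 143  54
   48  45]
 [ 30  30  47  44  51 113 119 100  99 105 118 157 169 171 174  81  43  49
   52  54]
 [ 26  22  31  51  44  92 126 107  98 108 121 133 171 117  52  47  46  48
   55  57]
 [ 29  27  24  43  49  53 118 122  99 118 232 168  60  42  49  53  55  59
   56  55]
 [ 25  25  23  23  52  47  66 123 116 127 104  44  48  54  49  53  55  60
   61  58]
 [ 34  27  31  23  39  51  53 119 129  65  49  59  57  53  58  59  64  58
   64  63]
 [ 30  30  28  30  27  50  47  59 113  49  52  56  58  58  57  61  63  62
   66  70]
 [ 28  23  25  28  32  32  49  52  53  51  57  58  56  60  63  67  65  63
   71  67]]
```

{"api": "jog_arm", "payload": {
  "offset": [
    [0, 0, 2],
    [0, 0, 2],
    [0, 0, 2],
    [0, 0, 1],
    [0, 0, 0]
  ],
  "turn": [
    [0, 0, 0],
    [0, 0, 0],
    [0, 0, 0],
    [0, 0, 0],
    [0, 0, 0]
  ],
  "jaw": [1, 1, 1, 1, 1]
}}

```text
t: 30.32
tcp_pos: [0.4951, -0.0545, -0.0092]
ee_rot: [-0.0, 0.708, 0.706, -0.0]
force: [0.4, -0.2, 1.1]
opening: 0.0004
grasp_force: 0.0
```

{"api": "jog_arm", "payload": {
  "offset": [
    [0, 0, 1],
    [0, 0, 1],
    [0, 0, 1],
    [0, 0, 1],
    [0, 0, 0]
  ],
  "turn": [
    [0, 0, 0],
    [0, 0, 0],
    [0, 0, 0],
    [0, 0, 0],
    [0, 0, 0]
  ],
  "jaw": [1, 1, 1, 1, 1]
}}

```text
t: 30.73
tcp_pos: [0.4953, -0.0545, -0.0131]
ee_rot: [-0.0, 0.708, 0.706, -0.0]
force: [-1.4, -0.0, -0.0]
opening: 0.0004
grasp_force: 0.0
```

{"api": "jog_arm", "payload": {
  "offset": [
    [0, 0, 1],
    [0, 0, 1],
    [0, 0, 1],
    [0, 0, 1],
    [0, 0, 0]
  ],
  "turn": [
    [0, 0, 0],
    [0, 0, 0],
    [0, 0, 0],
    [0, 0, 0],
    [0, 0, 0]
  ],
  "jaw": [1, 1, 1, 1, 1]
}}

```text
t: 31.15
tcp_pos: [0.4952, -0.0545, -0.0171]
ee_rot: [-0.0, 0.708, 0.706, -0.0]
force: [-0.5, -0.4, -0.4]
opening: 0.0008
grasp_force: 0.0
```

{"api": "jog_arm", "payload": {
  "offset": [
    [2, 0, 0],
    [2, 0, 0],
    [2, 0, 0],
    [2, 0, 0],
    [2, 0, 0]
  ],
  "turn": [
    [0, 0, 0],
    [0, 0, 0],
    [0, 0, 0],
    [0, 0, 0],
    [0, 0, 0]
  ],
  "jaw": [1, 1, 1, 1, 1]
}}

```text
t: 31.57
tcp_pos: [0.4954, -0.0444, -0.0168]
ee_rot: [0.0, 0.708, 0.706, -0.0]
force: [0.4, -3.2, 0.4]
opening: 0.0004
grasp_force: 1.7
```

{"api": "jog_arm", "payload": {
  "offset": [
    [2, 0, 0],
    [2, 0, 0],
    [2, 0, 0]
  ],
  "turn": [
    [0, 0, 0],
    [0, 0, 0],
    [0, 0, 0]
  ],
  "jaw": [1, 1, 1]
}}

```text
t: 31.82
tcp_pos: [0.4953, -0.0384, -0.0168]
ee_rot: [0.0, 0.708, 0.706, -0.0]
force: [-1.5, -3.8, 0.6]
opening: 0.0003
grasp_force: 1.6
```

Contact at tcp y≈-0.044 with about 3.5 N of drag, so it's the handle. I expect about 0.17 m of travel. Pushing smoothly.

{"api": "jog_arm", "payload": {
  "offset": [
    [3, 0, 0],
    [5, 0, 0],
    [7, 0, 0],
    [8, 0, 0],
    [8, 0, 0]
  ],
  "turn": [
    [0, 0, 0],
    [0, 0, 0],
    [0, 0, 0],
    [0, 0, 0],
    [0, 0, 0]
  ],
  "jaw": [1, 1, 1, 1, 1]
}}

```text
t: 32.23
tcp_pos: [0.4953, -0.0067, -0.0169]
ee_rot: [-0.0, 0.708, 0.706, -0.0]
force: [-2.6, -3.9, 0.5]
opening: 0.0003
grasp_force: 1.8
```

{"api": "jog_arm", "payload": {
  "offset": [
    [8, 0, 0],
    [8, 0, 0],
    [8, 0, 0],
    [8, 0, 0],
    [8, 0, 0]
  ],
  "turn": [
    [0, 0, 0],
    [0, 0, 0],
    [0, 0, 0],
    [0, 0, 0],
    [0, 0, 0]
  ],
  "jaw": [1, 1, 1, 1, 1]
}}

```text
t: 32.65
tcp_pos: [0.4955, 0.0334, -0.0169]
ee_rot: [-0.0, 0.708, 0.706, -0.0]
force: [-3.4, -3.9, -0.5]
opening: 0.0003
grasp_force: 1.8
```

{"api": "jog_arm", "payload": {
  "offset": [
    [8, 0, 0],
    [8, 0, 0],
    [8, 0, 0],
    [8, 0, 0],
    [8, 0, 0]
  ],
  "turn": [
    [0, 0, 0],
    [0, 0, 0],
    [0, 0, 0],
    [0, 0, 0],
    [0, 0, 0]
  ],
  "jaw": [1, 1, 1, 1, 1]
}}

```text
t: 33.07
tcp_pos: [0.4957, 0.0733, -0.0169]
ee_rot: [-0.0, 0.708, 0.706, 0.0]
force: [-2.0, -3.8, -0.2]
opening: 0.0008
grasp_force: 1.8
```

{"api": "jog_arm", "payload": {
  "offset": [
    [8, 0, 0],
    [7, 0, 0],
    [5, 0, 0],
    [3, 0, 0],
    [2, 0, 0]
  ],
  "turn": [
    [0, 0, 0],
    [0, 0, 0],
    [0, 0, 0],
    [0, 0, 0],
    [0, 0, 0]
  ],
  "jaw": [1, 1, 1, 1, 1]
}}

```text
t: 33.48
tcp_pos: [0.4958, 0.098, -0.0168]
ee_rot: [-0.0, 0.708, 0.706, 0.0]
force: [-2.7, -3.0, 1.2]
opening: 0.0008
grasp_force: 1.6
```

{"api": "jog_arm", "payload": {
  "offset": [
    [3, 0, 0],
    [4, 0, 0],
    [4, 0, 0],
    [4, 0, 0],
    [3, 0, 0]
  ],
  "turn": [
    [0, 0, 0],
    [0, 0, 0],
    [0, 0, 0],
    [0, 0, 0],
    [0, 0, 0]
  ],
  "jaw": [1, 1, 1, 1, 1]
}}

```text
t: 33.9
tcp_pos: [0.4959, 0.1159, -0.0169]
ee_rot: [-0.0, 0.708, 0.706, 0.0]
force: [-1.9, -3.1, -0.3]
opening: 0.0005
grasp_force: 1.6
```

{"api": "jog_arm", "payload": {
  "offset": [
    [1, 0, 0],
    [1, 0, 0],
    [1, 0, 0],
    [1, 0, 0],
    [1, 0, 0]
  ],
  "turn": [
    [0, 0, 0],
    [0, 0, 0],
    [0, 0, 0],
    [0, 0, 0],
    [0, 0, 0]
  ],
  "jaw": [1, 1, 1, 1, 1]
}}

```text
t: 34.32
tcp_pos: [0.4958, 0.1205, -0.0168]
ee_rot: [-0.0, 0.708, 0.706, -0.0]
force: [-2.9, -3.3, -0.9]
opening: 0.0002
grasp_force: 1.5
```

{"api": "jog_arm", "payload": {
  "offset": [
    [1, 0, 0],
    [1, 0, 0],
    [1, 0, 0],
    [1, 0, 0],
    [0, 0, 0]
  ],
  "turn": [
    [0, 0, 0],
    [0, 0, 0],
    [0, 0, 0],
    [0, 0, 0],
    [0, 0, 0]
  ],
  "jaw": [1, 1, 1, 1, 1]
}}

```text
t: 34.73
tcp_pos: [0.496, 0.1248, -0.0168]
ee_rot: [-0.0, 0.708, 0.706, 0.0]
force: [-1.2, -1.2, -0.4]
opening: 0.0002
grasp_force: 0.9
```

{"api": "jog_arm", "payload": {
  "offset": [
    [1, 0, 0],
    [1, 0, 0],
    [1, 0, 0],
    [0, 0, 0]
  ],
  "turn": [
    [0, 0, 0],
    [0, 0, 0],
    [0, 0, 0],
    [0, 0, 0]
  ],
  "jaw": [1, 1, 1, 1]
}}

```text
t: 35.07
tcp_pos: [0.4959, 0.1277, -0.0168]
ee_rot: [-0.0, 0.708, 0.706, 0.0]
force: [-1.2, -1.8, 0.3]
opening: 0.0008
grasp_force: 0.9
```

{"api": "jog_arm", "payload": {
  "offset": [
    [1, 0, 0],
    [1, 0, 0],
    [1, 0, 0]
  ],
  "turn": [
    [0, 0, 0],
    [0, 0, 0],
    [0, 0, 0]
  ],
  "jaw": [1, 1, 1]
}}

```text
t: 35.32
tcp_pos: [0.4959, 0.1306, -0.0168]
ee_rot: [0.0, 0.708, 0.706, -0.0]
force: [-3.7, -2.9, 0.0]
opening: 0.0001
grasp_force: 1.5
```

{"api": "jog_arm", "payload": {
  "offset": [
    [1, 0, 0],
    [1, 0, 0]
  ],
  "turn": [
    [0, 0, 0],
    [0, 0, 0]
  ],
  "jaw": [1, 1]
}}

```text
t: 35.48
tcp_pos: [0.4958, 0.1326, -0.0169]
ee_rot: [-0.0, 0.708, 0.706, -0.0]
force: [-2.5, -8.3, 1.3]
opening: 0.0007
grasp_force: 4.4
```

```bash
python3 - <<'E'
from h import *
print(get_state()["force"],get_state()["tcp_pos"])
b=snap("side","s9.png");t=snap("top","t9.png")
for c in(b,t): print("rail home exp",w2px(c,(.42,.174,.066)),w2px(c,(.57,.174,.066)),"handle ends",w2px(c,(.46,.138,.03)),w2px(c,(.532,.138,.03)))
E
```

```text
[-2.45576687 -8.34721953  1.34322252] [ 0.49584087  0.13258141 -0.01687298]
rail home exp [187.60361133 293.04835127] [157.26178217 246.80223238] handle ends [196.63606978 282.63237939] [181.93510413 261.17298246]
rail home exp [154.02676913 252.58392164] [155.88196177 182.68289778] handle ends [175.19779094 235.16050726] [175.84523909 202.58348715]
```

{"api": "jog_arm", "payload": {
  "offset": [
    [0.7, 0, 0],
    [0.5, 0, 0],
    [0, 0, 0]
  ],
  "turn": [
    [0, 0, 0],
    [0, 0, 0],
    [0, 0, 0]
  ],
  "jaw": [1, 1, 1]
}}

```text
t: 35.83
tcp_pos: [0.4958, 0.1326, -0.0169]
ee_rot: [0.001, 0.708, 0.706, -0.001]
force: [-3.2, -13.9, 2.1]
opening: 0.0003
grasp_force: 6.9
```

It's a hard stop at 0.177 m of travel, so the tray is home. Backing off and rising.

{"api": "jog_arm", "payload": {
  "offset": [
    [-3, 0, 0],
    [-8, 0, 0],
    [-15, 0, 0],
    [-20, 0, 0],
    [-15, 0, 0]
  ],
  "turn": [
    [0, 0, 0],
    [0, 0, 0],
    [0, 0, 0],
    [0, 0, 0],
    [0, 0, 0]
  ],
  "jaw": [1, 1, 1, 1, 1]
}}

```text
t: 36.25
tcp_pos: [0.4959, 0.0718, -0.0167]
ee_rot: [0.0, 0.708, 0.706, 0.0]
force: [0.5, -0.4, 0.1]
opening: 0.0004
grasp_force: 0.0
```

{"api": "jog_arm", "payload": {
  "offset": [
    [-10, 0, -10],
    [0, 0, -20],
    [0, 0, -30],
    [0, 0, -35],
    [0, 0, -35]
  ],
  "turn": [
    [0, 0, 0],
    [0, 0, 0],
    [0, 0, 0],
    [0, 0, 0],
    [0, 0, 0]
  ],
  "jaw": [1, 1, 1, 1, 1]
}}

```text
t: 36.67
tcp_pos: [0.4954, 0.0626, 0.1154]
ee_rot: [-0.0, 0.708, 0.706, 0.0]
force: [-0.2, -1.0, 0.5]
opening: 0.0002
grasp_force: 0.0
```

{"api": "jog_arm", "payload": {
  "offset": [
    [0, 0, -35],
    [0, 0, -35],
    [0, 0, -35],
    [0, 0, -25],
    [0, 0, 0]
  ],
  "turn": [
    [0, 0, 0],
    [0, 0, 0],
    [0, 0, 0],
    [0, 0, 0],
    [0, 0, 0]
  ],
  "jaw": [1, 1, 1, 1, 1]
}}

```text
t: 37.08
tcp_pos: [0.4969, 0.0629, 0.2499]
ee_rot: [0.002, 0.708, 0.706, 0.003]
force: [0.7, -0.1, 0.3]
opening: 0.0007
grasp_force: 0.0
```

```bash
python3 - <<'E'
from h import *
print(get_state()["force"],get_state()["tcp_pos"],get_state()["t"])
s=snap("side","s10.png")
def px(p): 
    u=np.round(w2px(s,p)).astype(int); return u.tolist(), s["img"][u[1],u[0]].tolist()
for d in(-.006,0,.006,.012): print("bar y",.142-d, [px((x,.142-d,.035))[1] for x in(.48,.49,.5,.51)], px((.5,.142-d,.035))[0])
for n,p in(("A",(.399,-.137)),("B",(.439,-.231))): print(n,[px((*p,z)) for z in(.03,.06,.1,.15,.198)])
h=cv2.cvtColor(s["img"],cv2.COLOR_BGR2HSV)
for nm,lo,hi in(("red",(0,150,60),(6,255,255)),("green",(50,120,40),(85,255,255)),("blue",(100,140,60),(115,255,255)),("purple",(130,80,40),(155,255,255))):
    q=cv2.connectedComponentsWithStats(cv2.inRange(h,lo,hi)); print(nm,[r.tolist() for r in q[2][1:] if r[4]>60])
E
```

```text
[ 0.69981681 -0.12217775  0.252511  ] [0.49694044 0.06286131 0.24994596] 37.0833
bar y 0.148 [[191, 196, 200], [188, 191, 194], [187, 193, 195], [186, 191, 192]] [184, 271]
bar y 0.142 [[73, 98, 119], [66, 86, 110], [66, 90, 111], [57, 97, 129]] [186, 270]
bar y 0.13599999999999998 [[97, 157, 206], [96, 153, 205], [96, 152, 204], [92, 148, 203]] [189, 269]
bar y 0.12999999999999998 [[95, 153, 205], [96, 154, 206], [97, 155, 209], [98, 155, 208]] [191, 267]
A [([316, 246], [15, 24, 132]), ([316, 237], [79, 104, 101]), ([317, 225], [103, 113, 157]), ([318, 209], [121, 134, 140]), ([320, 192], [145, 160, 168])]
B [([337, 219], [19, 21, 132]), ([338, 211], [33, 42, 125]), ([339, 198], [46, 47, 25]), ([341, 182], [72, 73, 47]), ([343, 166], [85, 87, 53])]
red [[303, 194, 45, 70, 1291], [169, 196, 43, 33, 640]]
green []
blue [[29, 207, 162, 169, 8631], [0, 235, 44, 164, 4008], [309, 334, 24, 38, 391]]
purple [[255, 265, 20, 43, 634], [205, 290, 22, 43, 669]]
```

```bash
python3 -c "
from h import *
t=snap('top','t10.png')
for p in((.399,-.137,.19),(.439,-.231,.19)):
    u=np.round(w2px(t,p)).astype(int); print(u, cv2.meanStdDev(t['img'][u[1]-5:u[1]+6,u[0]-5:u[0]+6])[0].ravel(), cv2.absdiff(cv2.imread('pics/t6.png'),t['img'])[u[1]-12:u[1]+13,u[0]-12:u[0]+13].mean())
print(close_job())"
```

```text
[303 256] [157.09917355 167.97520661 175.66115702] 2.2709333333333332
[353 234] [195.34710744 207.08264463 215.38016529] 14.968
the job is handed in; nothing more can be done
None
```

The job is handed in: both spray cans stand upright on the bench and the tray is pushed to its stop. The oil bottle and grease tub were last seen standing before the push. They are out of camera view inside the cabinet, so I could not confirm them at the end.

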